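Unlock a rotary-speaker drive board and clip its pulleys

ROBOT

A 6-joint arm with a two-finger parallel gripper is mounted at the origin on the work surface. World frame = base frame: x ahead of the robot, y to its left, z up, the work surface at z = 0. Lengths are in mm, angles in degrees, forces in N, time in s.
With the tool pointing down it reaches from about 275 to 1000 mm from the base axis. Payload 8.4 kg.
Tool frame: the origin (TCP) lies at the very end of the fingers, on their centre line; the grasp point (between the pads) lies 19 mm behind it (arm.grip_point_offset is the distance from the TCP to the grasp point, in mm); z points along the fingers, y is the line along which they close (so a half turn about z gives the same grasp; the last joint's range is limited). The gripper opens to 85 mm and grips with 20 to 120 N. Pads are 22 mm wide; open, the fingers measure 114 mm over their backs; the gripper's body (76 mm by 85 mm) begins 54 mm behind the grasp point. The pads swing forward as they close: fully open they stand 13 mm farther back than shut.
Start: joints at [-69.924, 20.225, 93.587, -0, 66.188, -0.138], TCP at [215.953, -586.509, 231.281] pointing down, gripper open.
Joint ranges: [-150.9, 150.9], [-52.94, 120.26], [3.33, 152.33], [-74.26, 254.26], [0, 154.13], [-172.89, 172.89]. Speed limits (degrees/s): [127.2, 127.2, 159.86, 180, 180, 180].

INTERFACE

Orientations are given as [roll, pitch, yaw] about the fixed x, y, z axes, in that order (R = Rz(yaw) Ry(pitch) Rx(roll)).
In Python, from rig import arm gives the robot as it stands.
- The arm moves only by the tool play_rows, never from a script. Its arguments are lists of equal length, an entry for each row: "xyz": the shift along the tool's x, y, z in m, a list of three; "twist": the turn, a rotation vector about the tool's x, y, z in degrees, a list of three; "claw": the opening, from -1 (shut) to 1 (fully open). In form: {"xyz": [[tx, ty, tz], ...], "twist": [[rx, ry, rz], ...], "claw": [claw, ...]}. A call has 1 to 10 rows; each row is the pose to reach, as a shift and turn from the pose commanded when the call began, along the tool's axes at that moment; what a row does not reach only later rows make up. A row lasts 1/12 s, in which the tool goes at most 41.7 mm and 7.16 degrees, less where a joint would pass 70% of its speed; a pose out of reach is approached as far as the arm can. A call with a gripper value outside its range is refused whole. The fingers move at their own pace and stop on an object; the grip force is fixed at half the most. Time passes only in rows, so rows that repeat a pose let the fingers close. It gives the time, the measured TCP pose, the force, the opening and the grip force at its end, in the units of the state.
- arm.get_obs(): the state, without advancing time (a new reading comes with each control period).
- arm.get_image(name): name is "scene" or "top" or "wrist"; returns the picture (480x640x3 uint8, red, green, blue); there is no depth.
- arm.camera_info(name): a dict with "fx", "fy", "cx", "cy" (pixels), "D" ([k1, k2, p1, p2, k3] as OpenCV has them; the pictures are not rectified), "R" (3x3) and "t" (3): a world point X has camera coordinates R X + t. Camera axes: x right, y down, z forward; pixel columns grow to the right and rows downward; lengths in mm; the calibration is good to about 2 mm. A picture is of the moment at which its call begins: read the wrist's pose just before it. camera_info takes no time and is no camera call; for the wrist camera it gives the pose at the moment of the call.
- arm.sign_off(): hands the job in; it is judged then, once.
Trained networks look in the newest picture that a camera, given by its name, has taken for a name from the list of things; names that differ only in an ending like _2 or _b are one class to them, and where a whole thing is asked for, a point or a joint stands for the part that bears it (a point fixed in the world has none). Each returns a list of dicts, best first, with "confidence" (0 to 1); they miss things now and then, are a little off and sometimes report something else, mostly with a low value. They report only what shows in the picture. A call takes as long as a camera call. They do not tell look-alikes from the thing itself.
- arm.cut_out(query, camera): "region" (480x640 bool, what is visible of it) and "at" ([column, row] in pixels, amid what is visible of it).
The state is a dict: "time_s": time; "qpos": joint angles; "qd": joint speeds; "joint_efforts": joint torques, N m; "position": TCP position; "ee_rot": TCP orientation; "ft_force": force on the tool from outside, world axes, zero at the start; "torque": the same for the moment, N m; "finger_gap": finger opening in mm; "grip_force": force on a finger pad.
Only numpy, scipy, OpenCV 4.12 (cv2) and the standard library are available. Lean on these libraries where they do the work, as an engineer would, in place of code of your own. Each camera call takes 0.05 s, during which the arm holds its last target. There are 200 camera calls.

TASK

Take the transport lock off the rotary-speaker drive board: wing nut first, then the spacer, then the bracket, one at a time, and put all three in the grey tray with the bracket lying flat, rib up. Push every retaining clip on the bench sideways into the groove of a pulley shaft (one clip to a shaft, any shaft) until it is fully home, and let go. Do not shift or knock over the other things on the bench.

Things in the scene. Friction and masses are not known exactly. Their poses are not given: they have to be found in the camera images.
- board: fixed plywood drive board of a rotary speaker, 230 (x) x 380 (y) x 18 mm, origin under its centre; x points from the front edge (lock bracket) to the aluminium rail along the rear (28 mm wide at x = 95 mm, top at 68 mm). Four black pulleys, 72 mm wide, top faces 52 mm above the bench, stand at x = 25, y = -145, -35, 50, 135 mm, each on a steel shaft
- stud (a point): plain steel stud 12 mm thick at x = -60, y = -90 mm of the board, standing on a raised wooden deck (x = -88 to -13 mm, 360 mm long, top 51 mm above the bench, 1 mm below the pulley tops) that runs along the front of the pulleys and carries the bracket; this point is on the stud's axis at the deck's top; the stud's tip is 48 mm above it; z up
- nut_mid (a point): brass wing nut, already screwed off its thread and sitting loosely on top of the spacer on the stud: square hub 36 x 36 mm, 24 mm tall, with an 18 mm hole, and two wings 9 mm thick along x, 78 mm over both (wing tops 28 mm above the underside); this point is the hub's centre, 12 mm above the underside; z up
- spacer_mid (a point): aluminium tube spacer, 30 mm outside, 18 mm bore, 30 mm tall, standing on the bracket over the stud, under the nut; this point is its centre, half-way up
- bracket_grip (a point): steel lock bracket: flat bar 36 (x) x 200 (y) x 8 mm with an 18 mm hole over the stud, and an upright rib on top (10 mm thick, 120 mm long along y, 32 mm tall) to hold it by. This point is the centre of the rib and about the balance point, 24 mm above the bar's underside, 10 mm from the bar's middle towards +y; the hole is 85 mm from it along -y. 0.25 kg
- tray: grey open parts tray, fixed, 270 (x) x 160 (y) x 30 mm, walls and floor 5 mm thick, origin under its centre
- groove1 (a point): point on the axis of shaft 1 (board y = -145 mm), 3 mm above the pulley's top face: where a seated clip's eye comes to lie. The groove is a neck 15 mm thick and 11 mm tall between the pulley's top face and the shaft's 26 mm head (8 mm tall); axes as the board's, open from the board's front (-x)
- groove2 (a point): point on the axis of shaft 2 (board y = -35 mm), 3 mm above the pulley's top face: where a seated clip's eye comes to lie. The groove is a neck 15 mm thick and 11 mm tall between the pulley's top face and the shaft's 26 mm head (8 mm tall); axes as the board's, open from the board's front (-x)
- groove3 (a point): point on the axis of shaft 3 (board y = 50 mm), 3 mm above the pulley's top face: where a seated clip's eye comes to lie. The groove is a neck 15 mm thick and 11 mm tall between the pulley's top face and the shaft's 26 mm head (8 mm tall); axes as the board's, open from the board's front (-x)
- groove4 (a point): point on the axis of shaft 4 (board y = 135 mm), 3 mm above the pulley's top face: where a seated clip's eye comes to lie. The groove is a neck 15 mm thick and 11 mm tall between the pulley's top face and the shaft's 26 mm head (8 mm tall); axes as the board's, open from the board's front (-x)
- clip1_fin (a point): steel U-shaped slide-on retaining clip (flat plate 6 mm thick, 82 mm long, about 48 mm across the mouth, 80 g) lying flat, with an upright fin on its tail: 30 mm long (x), 10 mm thick (y), top 44 mm above the underside. This point is the fin's centre, 43 mm behind the eye and 25 mm above the underside; x points from fin to open mouth, z up. Three or four clips are present
- clip1_eye (a point): the same clip's eye: the point in its slot, 3 mm above the underside, that lies on the shaft's axis when seated; axes as the clip's. The slot is 18 mm wide, flares at the mouth and ends 8.5 mm behind the eye; the plate reaches about 20 mm ahead of the eye and 62 mm behind. With the slot's end against the neck the eye is 1 mm past the axis
- clip2_fin (a point): steel U-shaped slide-on retaining clip (flat plate 6 mm thick, 82 mm long, about 48 mm across the mouth, 80 g) lying flat, with an upright fin on its tail: 30 mm long (x), 10 mm thick (y), top 44 mm above the underside. This point is the fin's centre, 43 mm behind the eye and 25 mm above the underside; x points from fin to open mouth, z up. Three or four clips are present
- clip2_eye (a point): the same clip's eye: the point in its slot, 3 mm above the underside, that lies on the shaft's axis when seated; axes as the clip's. The slot is 18 mm wide, flares at the mouth and ends 8.5 mm behind the eye; the plate reaches about 20 mm ahead of the eye and 62 mm behind. With the slot's end against the neck the eye is 1 mm past the axis
- clip3_fin (a point): steel U-shaped slide-on retaining clip (flat plate 6 mm thick, 82 mm long, about 48 mm across the mouth, 80 g) lying flat, with an upright fin on its tail: 30 mm long (x), 10 mm thick (y), top 44 mm above the underside. This point is the fin's centre, 43 mm behind the eye and 25 mm above the underside; x points from fin to open mouth, z up. Three or four clips are present
- clip3_eye (a point): the same clip's eye: the point in its slot, 3 mm above the underside, that lies on the shaft's axis when seated; axes as the clip's. The slot is 18 mm wide, flares at the mouth and ends 8.5 mm behind the eye; the plate reaches about 20 mm ahead of the eye and 62 mm behind. With the slot's end against the neck the eye is 1 mm past the axis
- clip4_fin (a point): steel U-shaped slide-on retaining clip (flat plate 6 mm thick, 82 mm long, about 48 mm across the mouth, 80 g) lying flat, with an upright fin on its tail: 30 mm long (x), 10 mm thick (y), top 44 mm above the underside. This point is the fin's centre, 43 mm behind the eye and 25 mm above the underside; x points from fin to open mouth, z up. Three or four clips are present
- clip4_eye (a point): the same clip's eye: the point in its slot, 3 mm above the underside, that lies on the shaft's axis when seated; axes as the clip's. The slot is 18 mm wide, flares at the mouth and ends 8.5 mm behind the eye; the plate reaches about 20 mm ahead of the eye and 62 mm behind. With the slot's end against the neck the eye is 1 mm past the axis
- spraycan: bystander: orange spray can, 52 mm wide, 150 mm tall; origin at its underside
- glass: bystander: drinking glass, 70 mm wide, 90 mm tall; origin at its underside
- carton: bystander: cardboard carton, 90 x 90 x 80 mm; origin at its underside
- phone: bystander: black phone, 150 x 72 x 9 mm; origin at its underside
- driver: bystander: screwdriver, 200 mm long; origin at its underside
- taperoll: bystander: roll of blue tape, 100 mm wide, 24 mm tall; origin at its underside
Not all that is in view belongs to the job. Leave any pink look-alike of the part that bears clip4_fin alone.

How it is judged:
By the outcome, as a careful person would: the job done as asked, in the order asked, and still so for the second after the job is handed in, with the robot touching nothing.
Of clip1, clip2, clip3, clip4 only 3 to 4 are there at a start; the rules pass over those that are not, and their reading is None.
At some moment in a run one of clip1, clip2, clip3, clip4 may be knocked a few centimetres aside while the robot is not near it.
It also fails if it takes over 210 s, if anything falls off the work surface, if the arm or the gripper's body presses on something with over 40 N, if the wrist force passes 120 N, or if a joint passes its speed limit or range.

## Working session

There is one attempt and no reset: what is moved stays moved. The work goes in short steps, Python scripts to look and compute and a tool call to move; the robot and the scene stay as the last step left them, time stands still between calls to the robot, and variables do not carry over. Pictures are saved under pics/ and viewed, at most 14 in all, crops included, and the job is handed in when it is done.

Besides the shell and the picture viewer there is one more tool, called after "Emit:" as a command line: name --argument value ..., lists and objects as JSON in quotes. play_rows: Moves the arm, as the interface text tells. Its arguments: {"type":"object","properties":{"xyz":{"type":"array","items":{"type":"array","items":{"type":"number"}}},"twist":{"type":"array","items":{"type":"array","items":{"type":"number"}}},"claw":{"type":"array","items":{"type":"number"}}},"required":["xyz","twist","claw"]}

```bash
ls; mkdir -p pics; python3 - <<'E'
from rig import arm
import cv2,numpy as np
o=arm.get_obs();print(o)
for n in("scene","top","wrist"):
    im=arm.get_image(n);cv2.imwrite(f"pics/{n}0.png",im[:,:,::-1])
    c=arm.camera_info(n);print(n,{k:np.round(v,3).tolist() for k,v in c.items()})
for q in["board","tray","clip1_fin","nut_mid","bracket_grip","spacer_mid","spraycan","glass","carton","phone","driver","taperoll"]:
    for cam in("top","scene"):
        print(q,cam,[(np.round(d["at"]).tolist(),round(d["confidence"],2),int(d["region"].sum())) for d in arm.cut_out(q,cam)])
E
```

```text
pics
{'time_s': 0.0, 'qpos': array([-6.99236234e+01,  2.02613544e+01,  9.36301962e+01,  7.01273587e-04,
        6.61888618e+01, -1.37584009e-01]), 'qd': array([0.01926499, 0.01297899, 0.0118768 , 0.04313177, 0.09381476,
       0.08088595]), 'joint_efforts': array([-6.74150033e-04, -6.05266142e+01, -3.42068052e+01, -2.12743163e-05,
        9.38176032e-03,  8.10760184e-05]), 'position': array([ 215.78821593, -586.04231591,  230.56566735]), 'ee_rot': array([-1.79919589e+02, -8.34275698e-04,  2.02136765e+01]), 'ft_force': array([ 0.07726556,  0.43654752, -0.58657493]), 'torque': array([0.04083969, 0.00477566, 0.02882091]), 'grip_force': 0.0, 'finger_gap': 85.61843286965573}
scene {'fx': 529.851, 'fy': 529.851, 'cx': 321.678, 'cy': 241.305, 'D': [0.014, 0.0, 0.0, 0.0, 0.0], 'R': [[0.78, 0.626, -0.004], [0.517, -0.648, -0.559], [-0.352, 0.434, -0.829]], 't': [-416.553, -222.419, 1421.216]}
top {'fx': 475.735, 'fy': 475.735, 'cx': 314.907, 'cy': 237.598, 'D': [0.033, 0.0, 0.0, 0.0, 0.0], 'R': [[-0.002, -1.0, -0.022], [-0.993, 0.005, -0.121], [0.121, 0.021, -0.992]], 't': [12.171, 558.751, 1
[... 988 characters left out ...]
329.0, 141.0], 0.91, 849)]
spraycan scene [([402.0, 314.0], 0.87, 1281), ([338.0, 377.0], 0.35, 1301)]
glass top [([410.0, 156.0], 0.55, 949)]
glass scene [([340.0, 373.0], 0.93, 1334)]
carton top [([359.0, 213.0], 0.37, 418)]
carton scene [([403.0, 314.0], 0.63, 1279), ([436.0, 283.0], 0.59, 2220)]
phone top [([430.0, 354.0], 0.86, 2186)]
phone scene [([176.0, 280.0], 0.73, 1867), ([371.0, 189.0], 0.69, 782), ([292.0, 360.0], 0.35, 697)]
driver top [([225.0, 223.0], 0.73, 14727), ([360.0, 315.0], 0.61, 454)]
driver scene [([244.0, 253.0], 0.8, 508)]
taperoll top [([210.0, 357.0], 0.9, 905), ([350.0, 261.0], 0.57, 472), ([407.0, 154.0], 0.5, 927)]
taperoll scene [([320.0, 156.0], 0.95, 769)]
```

```bash
python3 - <<'E'
import cv2
a=cv2.imread("pics/top0.png");cv2.imwrite("pics/t0c.png",cv2.resize(a[100:400,120:560],(800,545),interpolation=cv2.INTER_CUBIC))
E
```

```text
(no output)
```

View pics/t0c.png

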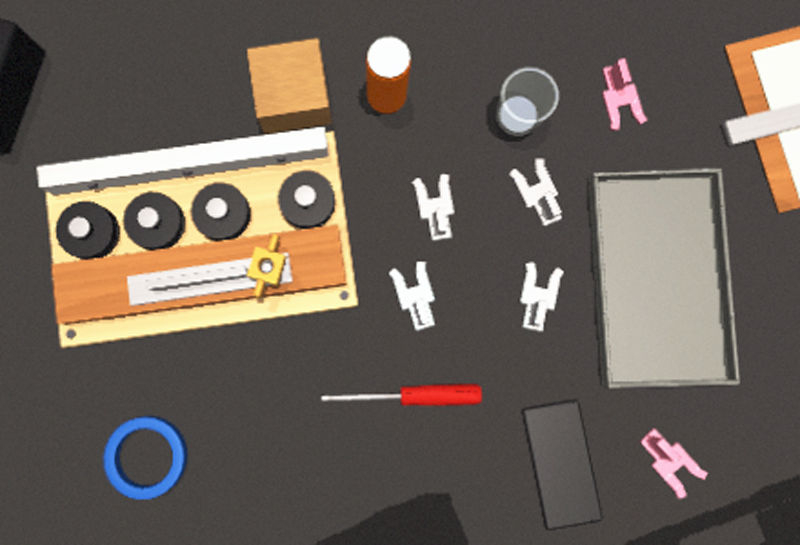

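View pics/scene0.png

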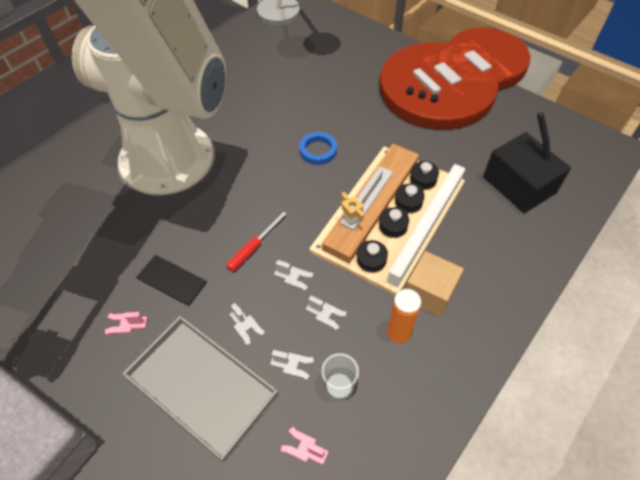

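Top view crop (1.82x) shows the board at left with the brass nut near full-image (266,247). There are four white clips at about (359,213), (415,205), (347,262) and (417,262), all with mouths up (+x). The pink look-alikes are at (463,152) and (490,354), and the tray is at (486,253). The nut has only one candidate, the brass one.

```bash
cat > h.py <<'E'
from rig import arm
import cv2,numpy as np
from scipy.spatial.transform import Rotation as Ro
def K(c): return np.array([[c["fx"],0,c["cx"]],[0,c["fy"],c["cy"]],[0,0,1]])
def unp(c,px,z):
    p=cv2.undistortPoints(np.array(px,float).reshape(-1,1,2),K(c),np.array(c["D"])).reshape(-1,2)
    R=np.array(c["R"]);t=np.array(c["t"]).ravel();o=-R.T@t
    d=np.c_[p,np.ones(len(p))]@R
    return o+d*((z-o[2])/d[:,2])[:,None]
def proj(c,X):
    R=np.array(c["R"]);return cv2.projectPoints(np.array(X,float).reshape(-1,1,3),cv2.Rodrigues(R)[0],np.array(c["t"],float),K(c),np.array(c["D"]))[0].reshape(-1,2)
def go(x,y,z,yaw,frm=None):
    """shift (m, tool axes) and twist z from the pose frm=(x,y,z,yaw) (default measured) to a tool-down pose"""
    if frm is None:
        o=arm.get_obs();R=Ro.from_euler("xyz",o["ee_rot"],degrees=True);p=o["position"]
    else: R=Ro.from_euler("xyz",[180,0,frm[3]],degrees=True);p=np.array(frm[:3])
    T=Ro.from_euler("xyz",[180,0,yaw],degrees=True)
    s=R.inv().apply(np.array([x,y,z])-p)/1000
    print("shift",np.round(s,4).tolist(),"twist",np.round((R.inv()*T).as_rotvec(degrees=True),2).tolist())
def comps(m,lo=60,hi=1e9):
    n,l,s,c=cv2.connectedComponentsWithStats(m.astype(np.uint8));return [(l==i,s[i],c[i]) for i in range(1,n) if lo<s[i][4]<hi]
def snap(cam,f=None):
    o=arm.get_obs();c=arm.camera_info(cam);im=arm.get_image(cam)
    if f: cv2.imwrite(f"pics/{f}.png",im[:,:,::-1])
    return c,im
E
python3 - <<'E'
from h import *
c=arm.camera_info("top");im=cv2.imread("pics/top0.png")[:,:,::-1].astype(int)
mn=im.min(2);mx=im.max(2)
w=(mn>170)&(mx-mn<40)
for m,s,ce in comps(w,60):
    if s[4]<900: print("white",s.tolist(),ce.round(1),unp(c,ce,6)[0].round(), unp(c,ce,71)[0].round())
for q,px,z in[("nut",(266.5,246.8),120),("tray",(486,253),15),("tape",(199,352),20),("scan",(333,135),150),("glass",(411,154),90)]:
    print(q,unp(c,px,z)[0].round())
for n in("wrist","top"):
    k=arm.camera_info(n);print(n,(-np.array(k["R"]).T@np.array(k["t"])).round())
print(Ro.from_euler("xyz",arm.get_obs()["ee_rot"],degrees=True).as_matrix().round(3))
# tray outline
cs=arm.camera_info("top")
for p in[(594,170),(720,170),(738,382),(605,386)]:print("traycorner",unp(cs,(120+p[0]*440/800,100+p[1]*300/545),30)[0].round())
# heads
from math import *
E
```

```text
white [169, 27, 67, 25, 632] [202.2  38.4] [1060.  288.    6.] [1023.  271.   71.]
white [322, 120, 24, 23, 406] [333.4 131. ] [821. -35.   6.] [798. -33.  71.]
white [396, 138, 31, 28, 68] [414.3 147.4] [ 778. -228.    6.] [ 758. -215.   71.]
white [396, 153, 19, 19, 290] [404.7 162.4] [ 742. -204.    6.] [ 723. -193.   71.]
white [401, 188, 28, 36, 375] [416. 205.] [ 638. -228.    6.] [ 626. -215.   71.]
white [347, 196, 23, 36, 402] [359.5 212.9] [620. -95.   6.] [609. -90.  71.]
white [282, 202, 11, 11, 97] [287.3 207.1] [635.  76.   6.] [623.  71.  71.]
white [233, 209, 12, 11, 97] [238.7 214. ] [619. 191.   6.] [608. 179.  71.]
white [196, 214, 11, 11, 93] [200.8 219.2] [608. 281.   6.] [597. 264.  71.]
white [158, 220, 11, 10, 92] [163.1 224.6] [595. 370.   6.] [585. 348.  71.]
white [334, 244, 25, 38, 434] [348.4 262.3] [504. -67.   6.] [499. -64.  71.]
white [406, 244, 24, 38, 425] [416.2 262.2] [ 503. -225.    6.] [ 499. -212.   71.]
white [0, 276, 15, 37, 298] [  4.8 289.6] [444. 731.   6.] [443. 687.  71.]
white [16, 286, 28, 44, 402] [ 29.5 307.3] [403. 671.   6.] [405. 631.  71.]
white [297, 317, 43, 3, 93] [318.2 318. ] [376.   4.   6.] [379.   3.  71.]
nut [529. 110. 120.]
tray [ 523. -382.   15.]
tape [302. 273.  20.]
scan [761. -31. 150.]
glass [ 737. -204.   90.]
wrist [ 280. -562.  374.]
top [ 427.  -13. 1116.]
[[ 0.938  0.345  0.   ]
 [ 0.345 -0.938 -0.   ]
 [ 0.     0.    -1.   ]]
traycorner [ 660. -294.   30.]
traycorner [ 659. -451.   30.]
traycorner [ 394. -458.   30.]
traycorner [ 389. -298.   30.]
```

```bash
python3 - <<'E'
from h import *
go(390,-200,300,8);go(550,150,300,8,(390,-200,300,8))
E
```

```text
shift [0.2969, -0.3026, -0.0687] twist [0.0, -0.0, 12.21]
shift [0.2072, -0.3243, -0.0] twist [0.0, 0.0, 0.0]
```

Emit:
play_rows --xyz '[[0.028,-0.029,-0.007],[0.056,-0.058,-0.014],[0.084,-0.087,-0.021],[0.112,-0.116,-0.028],[0.14,-0.145,-0.035],[0.168,-0.174,-0.042],[0.196,-0.203,-0.049],[0.224,-0.232,-0.056],[0.252,-0.261,-0.063],[0.28,-0.29,-0.07]]' --twist '[[0,0,2],[0,0,4],[0,0,6],[0,0,8],[0,0,10],[0,0,12.2],[0,0,12.2],[0,0,12.2],[0,0,12.2],[0,0,12.2]]' --claw '[1,1,1,1,1,1,1,1,1,1]'

```text
time_s: 2.18
position: [378.8, -215.8, 301.9]
ee_rot: [180.0, -0.0, 8.0]
ft_force: [1.7, -0.1, 0.3]
finger_gap: 85.3
grip_force: 0.0
```

Emit:
play_rows --xyz '[[0.022,-0.033,0],[0.044,-0.066,0],[0.066,-0.099,0],[0.088,-0.132,0],[0.11,-0.165,0],[0.132,-0.198,0],[0.154,-0.231,0],[0.176,-0.264,0],[0.198,-0.297,0],[0.22,-0.33,0]]' --twist '[[0,0,0],[0,0,0],[0,0,0],[0,0,0],[0,0,0],[0,0,0],[0,0,0],[0,0,0],[0,0,0],[0,0,0]]' --claw '[1,1,1,1,1,1,1,1,1,1]'

```text
time_s: 3.02
position: [550.8, 141.9, 301.4]
ee_rot: [180.0, -0.0, 8.0]
ft_force: [0.8, 0.5, 1.0]
finger_gap: 85.3
grip_force: 0.0
```

```bash
python3 - <<'E'
from h import *
o=arm.get_obs();print(o["position"],o["ee_rot"],o["time_s"],np.abs(o["qd"]).max())
c,im=snap("wrist","w1");c=arm.camera_info("wrist")
for q in["nut_mid","bracket_grip"]:
    print(q,[(np.round(d["at"]).tolist(),round(d["confidence"],2),int(d["region"].sum())) for d in arm.cut_out(q,"wrist")])
E
```

```text
[550.83673832 141.92347018 301.40671974] [ 1.79998780e+02 -2.15305070e-02  8.03265804e+00] 3.0167 37.90705971098251
nut_mid [([347.0, 241.0], 0.95, 2236), ([259.0, 145.0], 0.62, 63861)]
bracket_grip [([254.0, 226.0], 0.74, 5280)]
```

View pics/w1.png

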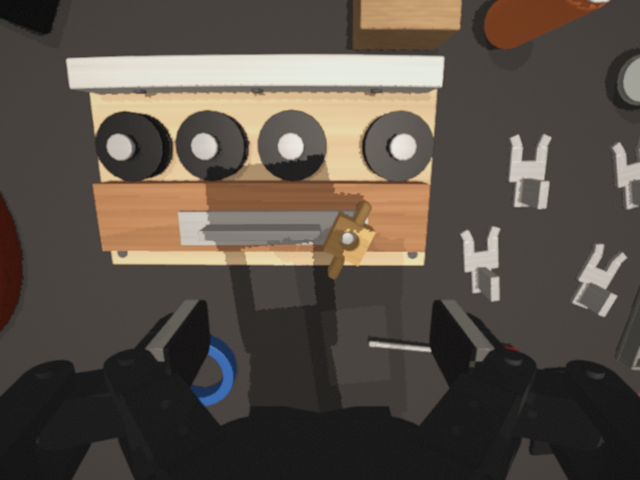

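Wrist view: shaft heads sit at (120,147), (204,146), (291,146) and (402,147). The nut hub is at about (348,240), with wings running from (334,275) to (364,205). The bracket lies left of it with the rib at row ~233.

```bash
cat >> h.py <<'E'
def heads(c,im,lo=150):
    im=im.astype(int);w=(im.min(2)>lo)&(im.max(2)-im.min(2)<45)
    g=[]
    for m,s,ce in comps(w,300,1600):
        if 0.75<s[2]/s[3]<1.33 and s[4]/(s[2]*s[3])>.68: g.append(unp(c,ce,71)[0,:2])
    return g
E
python3 - <<'E'
from h import *
c,im=snap("wrist");
H=heads(c,im);print(np.round(H,1))
b=np.array(H);b=b[np.argsort(b[:,1])]
if len(b)==4:
    d=b[3]-b[0];print("len",np.linalg.norm(d),"yaw",np.degrees(np.arctan2(-d[0],d[1])))
ds=arm.cut_out("nut_mid","wrist");m=ds[0]["region"]
ys,xs=np.nonzero(m);p=unp(c,np.c_[xs,ys],115)[:,:2]
r=cv2.minAreaRect(p.astype(np.float32));print("nut rect",r)
q=p-p.mean(0);w,v=np.linalg.eigh(q.T@q);print(p.mean(0),"wing dir",np.degrees(np.arctan2(v[1,1],v[0,1]))%180)
# hole: bright/grey in hub
cv2.imwrite("pics/nut.png",cv2.resize(im[185:295,150:450,::-1],None,fx=2.6,fy=2.6,interpolation=cv2.INTER_CUBIC))
E
```

```text
[[598.1 263.3]
 [609.7 179.4]
 [586.8 347.2]
 [624.6  70.9]
 [514.2 268.9]]
nut rect ((535.2723999023438, 113.65510559082031), (38.65655517578125, 78.31348419189453), 73.51818084716797)
[536.16839733 113.44330371] wing dir 164.50284532828366
```

View pics/nut.png

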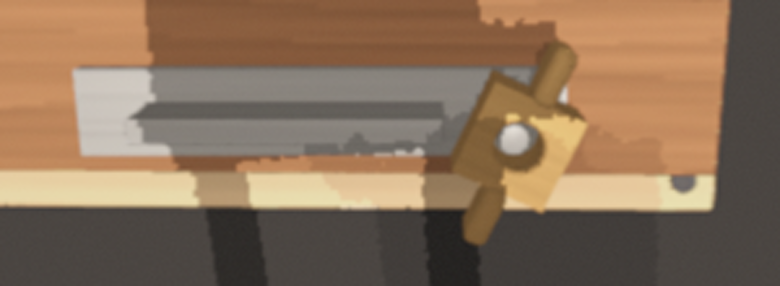

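```bash
python3 - <<'E'
from h import *
go(534,114,170,-16);go(534,114,94,-16)
E
```

```text
shift [-0.0192, 0.0231, 0.131] twist [0.04, 0.05, 24.06]
shift [-0.0192, 0.023, 0.207] twist [0.04, 0.05, 24.06]
```

Emit:
play_rows --xyz '[[-0.005,0.006,0.033],[-0.01,0.012,0.066],[-0.015,0.018,0.099],[-0.019,0.023,0.125],[-0.019,0.023,0.14],[-0.019,0.023,0.16],[-0.019,0.023,0.18],[-0.019,0.023,0.197],[-0.019,0.023,0.207],[-0.019,0.023,0.207]]' --twist '[[0,0,6],[0,0,12],[0,0,18],[0,0,24],[0,0,24],[0,0,24],[0,0,24],[0,0,24],[0,0,24],[0,0,24]]' --claw '[1,1,1,1,1,1,1,1,1,1]'

```text
time_s: 4.1
position: [533.1, 113.0, 92.7]
ee_rot: [179.9, 0.2, -16.1]
ft_force: [-0.6, -0.3, 0.1]
finger_gap: 85.5
grip_force: 0.0
```

Emit:
play_rows --xyz '[[0,0,0],[0,0,0],[0,0,0],[0,0,0],[0,0,0],[0,0,0],[0,0,0],[0,0,0]]' --twist '[[0,0,0],[0,0,0],[0,0,0],[0,0,0],[0,0,0],[0,0,0],[0,0,0],[0,0,0]]' --claw '[-1,-1,-1,-1,-1,-1,-1,-1]'

```text
time_s: 4.77
position: [535.4, 114.3, 95.5]
ee_rot: [-180.0, -0.1, -16.0]
ft_force: [-1.5, -2.1, 6.8]
finger_gap: 35.1
grip_force: 58.7
```

```bash
python3 - <<'E'
from h import *
o=arm.get_obs();print(o["position"],o["ee_rot"])
go(534,114,210,-16)
go(580,-260,215,-16,(534,114,210,-16))
go(590,-397,16,-16,(580,-260,215,-16))
E
```

```text
[535.39583711 114.31329045  95.49326382] [-1.79982527e+02 -9.08386239e-02 -1.59648176e+01]
shift [-0.0011, 0.0007, -0.1145] twist [-0.02, -0.09, 0.04]
shift [0.1473, 0.3468, -0.005] twist [0.0, 0.0, 0.0]
shift [0.0474, 0.1289, 0.199] twist [0.0, 0.0, 0.0]
```

Emit:
play_rows --xyz '[[0,0,-0.02],[0,0,-0.05],[0,0,-0.085],[0,0,-0.115],[0.013,0.032,-0.118],[0.026,0.064,-0.12],[0.039,0.096,-0.12],[0.052,0.128,-0.12],[0.065,0.16,-0.12],[0.078,0.19,-0.12]]' --twist '[[0,0,0],[0,0,0],[0,0,0],[0,0,0],[0,0,0],[0,0,0],[0,0,0],[0,0,0],[0,0,0],[0,0,0]]' --claw '[-1,-1,-1,-1,-1,-1,-1,-1,-1,-1]'

```text
time_s: 5.6
position: [557.3, -91.5, 214.9]
ee_rot: [180.0, -0.0, -16.0]
ft_force: [0.4, 0.7, -0.9]
finger_gap: 34.9
grip_force: 59.8
```

Emit:
play_rows --xyz '[[0.013,0.032,0],[0.026,0.064,0],[0.039,0.096,0],[0.052,0.128,0],[0.065,0.16,0],[0.078,0.192,0],[0.091,0.224,0],[0.104,0.256,0],[0.117,0.286,0],[0.117,0.286,0]]' --twist '[[0,0,0],[0,0,0],[0,0,0],[0,0,0],[0,0,0],[0,0,0],[0,0,0],[0,0,0],[0,0,0],[0,0,0]]' --claw '[-1,-1,-1,-1,-1,-1,-1,-1,-1,-1]'

```text
time_s: 6.43
position: [591.1, -402.6, 214.5]
ee_rot: [179.9, -0.1, -16.2]
ft_force: [-1.3, 0.9, -1.2]
finger_gap: 34.8
grip_force: 59.8
```

Emit:
play_rows --xyz '[[0,0,0.03],[0,0,0.06],[0,0,0.09],[0,0,0.12],[0,0,0.15],[0,0,0.17],[0,0,0.185],[0,0,0.193],[0,0,0.198],[0,0,0.198]]' --twist '[[0,0,0],[0,0,0],[0,0,0],[0,0,0],[0,0,0],[0,0,0],[0,0,0],[0,0,0],[0,0,0],[0,0,0]]' --claw '[-1,-1,-1,-1,-1,-1,-1,-1,-1,-1]'

```text
time_s: 7.27
position: [591.2, -396.8, 16.1]
ee_rot: [-180.0, 0.0, -16.0]
ft_force: [0.1, -0.1, -0.7]
finger_gap: 34.6
grip_force: 59.8
```

Emit:
play_rows --xyz '[[0,0,0.003],[0,0,0.003],[0,0,0.003],[0,0,0.003],[0,0,0.003],[0,0,-0.02],[0,0,-0.06],[0,0,-0.1],[0,0,-0.14],[0,0,-0.18]]' --twist '[[0,0,0],[0,0,0],[0,0,0],[0,0,0],[0,0,0],[0,0,0],[0,0,0],[0,0,0],[0,0,0],[0,0,0]]' --claw '[-1,0.2,0.2,0.2,0.2,0.2,0.2,0.4,0.6,0.6]'

```text
time_s: 8.1
position: [590.9, -396.8, 198.5]
ee_rot: [180.0, -0.0, -16.0]
ft_force: [0.1, -0.0, 0.4]
finger_gap: 68.3
grip_force: 0.0
```

```bash
python3 - <<'E'
from h import *
snap("wrist","w2")
go(560,-130,230,56);go(533,114,230,98,(560,-130,230,56))
E
```

```text
shift [-0.1069, -0.2492, -0.024] twist [0.6, -0.43, -71.99]
shift [0.1872, -0.1588, -0.0] twist [0.0, 0.0, -42.0]
```

View pics/w2.png

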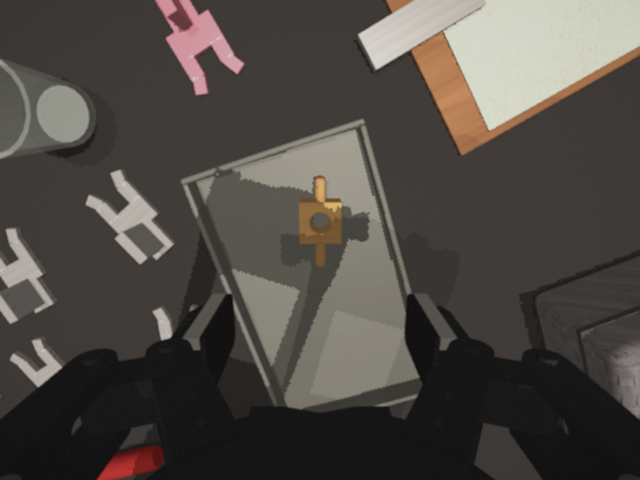

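The nut stands in the tray at pixel (320,222). Next, the spacer.

Emit:
play_rows --xyz '[[-0.011,-0.025,-0.008],[-0.021,-0.05,-0.016],[-0.032,-0.075,-0.024],[-0.043,-0.1,-0.024],[-0.053,-0.125,-0.024],[-0.064,-0.15,-0.024],[-0.075,-0.175,-0.024],[-0.086,-0.2,-0.024],[-0.096,-0.225,-0.024],[-0.107,-0.249,-0.024]]' --twist '[[0,0,-7],[0,0,-14],[0,0,-21],[0,0,-28],[0,0,-35],[0,0,-42],[0,0,-49],[0,0,-56],[0,0,-63],[0,0,-70]]' --claw '[1,1,1,1,1,1,1,1,1,1]'

```text
time_s: 8.98
position: [556.7, -126.8, 220.6]
ee_rot: [180.0, -0.0, 54.4]
ft_force: [-0.2, -0.1, -0.1]
finger_gap: 85.5
grip_force: 0.0
```

Emit:
play_rows --xyz '[[0.025,-0.02,0],[0.05,-0.041,0],[0.075,-0.063,0],[0.1,-0.084,0],[0.125,-0.105,0],[0.15,-0.126,0],[0.176,-0.15,0],[0.182,-0.165,0],[0.182,-0.165,0],[0.182,-0.165,0]]' --twist '[[0,0,-7],[0,0,-14],[0,0,-21],[0,0,-28],[0,0,-35],[0,0,-42],[0,0,-44],[0,0,-44],[0,0,-44],[0,0,-44]]' --claw '[1,1,1,1,1,1,1,1,1,1]'

```text
time_s: 9.82
position: [530.0, 116.7, 220.4]
ee_rot: [180.0, 0.0, 98.1]
ft_force: [0.2, -1.4, -0.4]
finger_gap: 85.3
grip_force: 0.0
```

```bash
python3 - <<'E'
from h import *
o=arm.get_obs();print(o["position"],o["ee_rot"])
c,im=snap("wrist","w3")
for d in arm.cut_out("spacer_mid","wrist"):
    ys,xs=np.nonzero(d["region"]);p=unp(c,np.c_[xs,ys],89)[:,:2];print(d["confidence"],d["at"],len(xs),cv2.minEnclosingCircle(p.astype(np.float32)))
print(proj(c,[[533,114,89],[533,114,99]]))
go(533,114,66,97.8)
E
```

```text
[530.04781716 116.72932675 220.44924174] [1.79975973e+02 1.34591338e-02 9.81215684e+01]
0.85 [316.6, 224.5] 902 ((532.7071533203125, 115.90100860595703), 16.513639450073242)
[[320.92587648 236.84674055]
 [321.00439207 240.27842887]]
shift [-0.0018, 0.0021, 0.1545] twist [0.03, 0.02, 0.2]
```

View pics/w3.png

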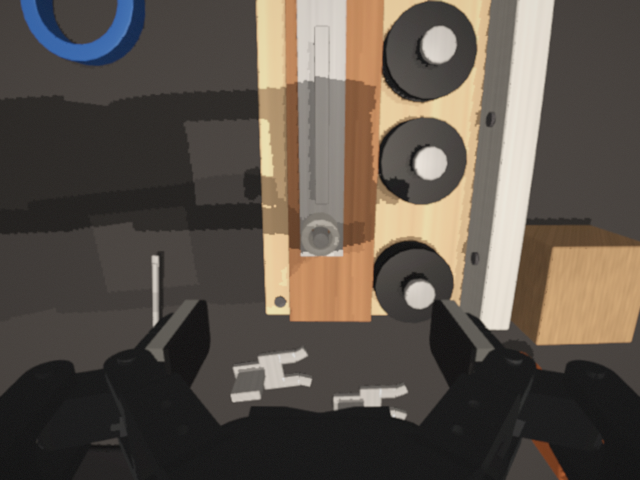

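The spacer's top ring is at (320,236), matching my predicted point.

Emit:
play_rows --xyz '[[0,0.001,0.03],[-0.001,0.002,0.06],[-0.002,0.002,0.09],[-0.002,0.002,0.115],[-0.002,0.002,0.135],[-0.002,0.002,0.148],[-0.002,0.002,0.154],[-0.002,0.002,0.154],[-0.002,0.002,0.154],[-0.002,0.002,0.154]]' --twist '[[0,0,0],[0,0,0],[0,0,0],[0,0,0],[0,0,0],[0,0,0],[0,0,0],[0,0,0],[0,0,0],[0,0,0]]' --claw '[1,1,1,1,1,1,1,1,0,-1]'

```text
time_s: 10.75
position: [533.4, 114.2, 67.3]
ee_rot: [179.9, -0.0, 98.0]
ft_force: [-0.1, 0.1, -0.1]
finger_gap: 63.9
grip_force: 0.0
```

Emit:
play_rows --xyz '[[0,0,0],[0,0,0],[0,0,0],[0,0,0],[0,0,0],[0,0,0],[0,0,-0.02],[0,0,-0.06],[0,0,-0.1],[0,0,-0.13]]' --twist '[[0,0,0],[0,0,0],[0,0,0],[0,0,0],[0,0,0],[0,0,0],[0,0,0],[0,0,0],[0,0,0],[0,0,0]]' --claw '[-1,-1,-1,-1,-1,-1,-1,-1,-1,-1]'

```text
time_s: 11.58
position: [533.0, 114.6, 199.4]
ee_rot: [179.9, -0.0, 98.0]
ft_force: [1.6, -0.4, -0.4]
finger_gap: 27.9
grip_force: 59.3
```

```bash
python3 - <<'E'
from h import *
o=arm.get_obs();print(o["position"],o["ee_rot"])
go(500,-145,196,98);go(465,-397,196,98,(500,-145,196,98))
E
```

```text
[532.97144751 114.62944237 199.40794426] [ 1.79883457e+02 -8.98723265e-03  9.80218504e+01]
shift [-0.2525, -0.0689, 0.0032] twist [0.12, -0.01, 0.02]
shift [-0.2447, -0.0697, -0.0] twist [0.0, 0.0, 0.0]
```

Emit:
play_rows --xyz '[[-0.02,-0.005,0],[-0.05,-0.014,0],[-0.085,-0.023,0],[-0.12,-0.032,0],[-0.155,-0.042,0],[-0.19,-0.052,0],[-0.225,-0.061,0],[-0.26,-0.071,0],[-0.295,-0.081,0],[-0.33,-0.09,0]]' --twist '[[0,0,0],[0,0,0],[0,0,0],[0,0,0],[0,0,0],[0,0,0],[0,0,0],[0,0,0],[0,0,0],[0,0,0]]' --claw '[-1,-1,-1,-1,-1,-1,-1,-1,-1,-1]'

```text
time_s: 12.42
position: [488.7, -226.5, 196.7]
ee_rot: [180.0, 0.0, 98.0]
ft_force: [1.1, -0.7, -0.8]
finger_gap: 28.2
grip_force: 59.3
```

Emit:
play_rows --xyz '[[-0.035,-0.01,0],[-0.07,-0.02,0],[-0.105,-0.03,0],[-0.14,-0.04,0],[-0.167,-0.048,0],[-0.167,-0.048,0.03],[-0.167,-0.048,0.06],[-0.167,-0.048,0.09],[-0.167,-0.048,0.12],[-0.167,-0.048,0.145]]' --twist '[[0,0,0],[0,0,0],[0,0,0],[0,0,0],[0,0,0],[0,0,0],[0,0,0],[0,0,0],[0,0,0],[0,0,0]]' --claw '[-1,-1,-1,-1,-1,-1,-1,-1,-1,-1]'

```text
time_s: 13.25
position: [464.6, -396.6, 49.6]
ee_rot: [-180.0, -0.0, 98.0]
ft_force: [-0.1, -0.2, 0.4]
finger_gap: 27.9
grip_force: 59.2
```

Emit:
play_rows --xyz '[[0,0,0.015],[0,0,0.028],[0,0,0.036],[0,0,0.038],[0,0,0.038],[0,0,0.038]]' --twist '[[0,0,0],[0,0,0],[0,0,0],[0,0,0],[0,0,0],[0,0,0]]' --claw '[-1,-1,-1,-1,-1,-1]'

```text
time_s: 13.75
position: [465.7, -397.4, 14.1]
ee_rot: [179.9, 0.1, 98.0]
ft_force: [0.5, 0.3, -0.7]
finger_gap: 28.0
grip_force: 59.3
```

Emit:
play_rows --xyz '[[0,0,0.001],[0,0,0.001],[0,0,0.001],[0,0,0.001],[0,0,-0.02],[0,0,-0.06],[0,0,-0.1],[0,0,-0.14],[0,0,-0.18],[0,0,-0.21]]' --twist '[[0,0,0],[0,0,0],[0,0,0],[0,0,0],[0,0,0],[0,0,0],[0,0,0],[0,0,0],[0,0,0],[0,0,0]]' --claw '[0.2,0.2,0.2,0.2,0.2,0.2,0.4,0.6,0.6,0.6]'

```text
time_s: 14.58
position: [465.7, -397.4, 227.1]
ee_rot: [179.9, 0.1, 98.0]
ft_force: [0.3, -0.5, 0.4]
finger_gap: 68.2
grip_force: 0.0
```

```bash
python3 - <<'E'
from h import *
c,im=snap("wrist","w4")
for d in arm.cut_out("spacer_mid","wrist"): print(d["confidence"],d["at"],unp(c,d["at"],35))
for d in arm.cut_out("nut_mid","wrist"): print(d["confidence"],d["at"],unp(c,d["at"],30))
go(495,-100,230,98);go(521,160,230,98,(495,-100,230,98))
E
```

```text
0.59 [321.9, 218.0] [[ 469.96259633 -398.29716904   35.        ]]
0.81 [448.7, 231.7] [[ 590.54165623 -395.64191607   30.        ]]
shift [0.2911, 0.0699, -0.0046] twist [0.22, 0.25, 0.01]
shift [0.2539, 0.0619, 0.0] twist [0.0, 0.0, 0.0]
```

Emit:
play_rows --xyz '[[0.029,0.007,0],[0.058,0.014,0],[0.087,0.021,0],[0.116,0.028,0],[0.145,0.035,0],[0.174,0.042,0],[0.203,0.049,0],[0.232,0.056,0],[0.261,0.063,0],[0.291,0.07,0]]' --twist '[[0,0,0],[0,0,0],[0,0,0],[0,0,0],[0,0,0],[0,0,0],[0,0,0],[0,0,0],[0,0,0],[0,0,0]]' --claw '[1,1,1,1,1,1,1,1,1,1]'

```text
time_s: 15.57
position: [492.8, -97.5, 221.7]
ee_rot: [-179.9, -0.0, 98.0]
ft_force: [0.1, -0.0, 0.2]
finger_gap: 85.3
grip_force: 0.0
```

Emit:
play_rows --xyz '[[0.03,0.007,0],[0.06,0.014,0],[0.09,0.022,0],[0.12,0.03,0],[0.15,0.037,0],[0.18,0.044,0],[0.21,0.052,0],[0.24,0.059,0],[0.254,0.062,0],[0.254,0.062,0]]' --twist '[[0,0,0],[0,0,0],[0,0,0],[0,0,0],[0,0,0],[0,0,0],[0,0,0],[0,0,0],[0,0,0],[0,0,0]]' --claw '[1,1,1,1,1,1,1,1,1,1]'

```text
time_s: 16.4
position: [519.3, 163.4, 221.8]
ee_rot: [-179.9, -0.0, 98.2]
ft_force: [-0.2, -0.5, -0.6]
finger_gap: 85.4
grip_force: 0.0
```

```bash
python3 - <<'E'
from h import *
o=arm.get_obs();print(o["position"],o["ee_rot"])
c,im=snap("wrist","w5")
for d in arm.cut_out("bracket_grip","wrist"):
    ys,xs=np.nonzero(d["region"]);p=unp(c,np.c_[xs,ys],65)[:,:2];r=cv2.minAreaRect(p.astype(np.float32));print(d["confidence"],d["at"],len(xs),r)
cv2.imwrite("pics/w5c.png",im[60:460,190:500,::-1])
cc=[[521.5,198.2]]
u=np.array([-.1357,.9907])
X=[list(np.array([521.5,198.2])+u*s)+[91] for s in(-60,0,60)]+[list(np.array([533,114])+u*s)+[59] for s in(-15,185)]
print(proj(c,X).round(1))
E
```

```text
[519.26333729 163.40787134 221.84305553] [-1.79890435e+02 -1.44737161e-02  9.81711390e+01]
0.6 [322.7, 173.3] 10325 ((522.4196166992188, 189.49822998046875), (36.68080520629883, 196.86167907714844), 8.180974006652832)
[[326.7 265.6]
 [327.7 187.8]
 [328.7 101.3]
 [325.5 296.6]
 [328.3  50. ]]
```

View pics/w5c.png

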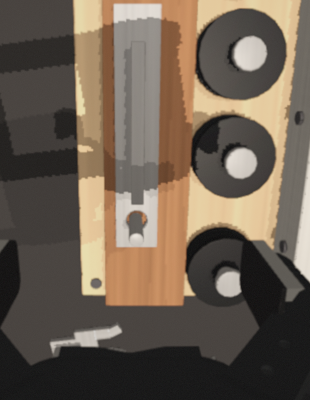

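```bash
python3 - <<'E'
from h import *
go(522,198.5,63,98.2)
go(505,-40,215,50,(522,198.5,215,98.2))
go(535,-335,215,1,(505,-40,215,50))
E
```

```text
shift [0.0371, 0.0085, 0.1591] twist [-0.12, 0.05, -0.11]
shift [-0.2336, -0.0508, -0.0] twist [0.0, -0.0, 48.2]
shift [-0.2067, 0.2126, 0.0] twist [0.0, -0.0, 49.0]
```

Emit:
play_rows --xyz '[[0.015,0.003,0.03],[0.03,0.006,0.06],[0.037,0.0085,0.09],[0.037,0.0085,0.115],[0.037,0.0085,0.138],[0.037,0.0085,0.152],[0.037,0.0085,0.158],[0.037,0.0085,0.158],[0.037,0.0085,0.158],[0.037,0.0085,0.158]]' --twist '[[0,0,0],[0,0,0],[0,0,0],[0,0,0],[0,0,0],[0,0,0],[0,0,0],[0,0,0],[0,0,0],[0,0,0]]' --claw '[1,1,1,1,1,1,1,1,0,-1]'

```text
time_s: 17.33
position: [524.0, 198.7, 66.4]
ee_rot: [179.9, -0.0, 98.0]
ft_force: [-0.0, 0.6, 0.5]
finger_gap: 64.1
grip_force: 0.0
```

Emit:
play_rows --xyz '[[0,0,0],[0,0,0],[0,0,0],[0,0,0],[0,0,0],[0,0,0],[0,0,0],[0,0,0],[0,0,-0.01],[0,0,-0.03]]' --twist '[[0,0,0],[0,0,0],[0,0,0],[0,0,0],[0,0,0],[0,0,0],[0,0,0],[0,0,0],[0,0,0],[0,0,0]]' --claw '[-1,-1,-1,-1,-1,-1,-1,-1,-1,-1]'

```text
time_s: 18.17
position: [521.4, 198.4, 94.0]
ee_rot: [-179.8, 0.1, 98.0]
ft_force: [0.0, 0.1, -2.2]
finger_gap: 8.2
grip_force: 58.7
```

Emit:
play_rows --xyz '[[0,0,-0.03],[0,0,-0.06],[0,0,-0.09],[0,0,-0.12],[-0.02,-0.004,-0.12],[-0.05,-0.011,-0.12],[-0.08,-0.018,-0.12],[-0.11,-0.025,-0.12],[-0.14,-0.031,-0.12],[-0.17,-0.038,-0.12]]' --twist '[[0,0,0],[0,0,0],[0,0,0],[0,0,0],[0,0,6],[0,0,12],[0,0,18],[0,0,24],[0,0,30],[0,0,36]]' --claw '[-1,-1,-1,-1,-1,-1,-1,-1,-1,-1]'

```text
time_s: 19.0
position: [508.8, 24.1, 215.9]
ee_rot: [180.0, -0.0, 61.8]
ft_force: [0.4, 0.0, -2.7]
finger_gap: 8.9
grip_force: 58.8
```

```bash
python3 - <<'E'
from h import *
o=arm.get_obs();print(o["position"],o["ee_rot"])
go(535,-335,215,1)
E
```

```text
[508.79217811  24.07244646 215.87600906] [ 1.79973112e+02 -1.03101851e-02  6.17503575e+01]
shift [-0.3039, 0.193, 0.0009] twist [0.02, -0.02, 60.75]
```

Emit:
play_rows --xyz '[[-0.03,0.019,0],[-0.06,0.038,0],[-0.09,0.057,0],[-0.12,0.077,0],[-0.15,0.096,0],[-0.18,0.115,0],[-0.21,0.135,0],[-0.24,0.154,0],[-0.27,0.173,0],[-0.304,0.193,0]]' --twist '[[0,0,6],[0,0,12],[0,0,18],[0,0,24],[0,0,30],[0,0,36],[0,0,42],[0,0,48],[0,0,54],[0,0,61]]' --claw '[-1,-1,-1,-1,-1,-1,-1,-1,-1,-1]'

```text
time_s: 19.83
position: [536.8, -334.9, 215.8]
ee_rot: [-180.0, -0.0, 0.8]
ft_force: [0.6, 0.9, -2.0]
finger_gap: 8.8
grip_force: 58.7
```

Emit:
play_rows --xyz '[[0,0,0],[0,0,0.02],[0,0,0.05],[0,0,0.08],[0,0,0.11],[0,0,0.13],[0,0,0.15],[0,0,0.16],[0,0,0.16],[0,0,0.16]]' --twist '[[0,0,0],[0,0,0],[0,0,0],[0,0,0],[0,0,0],[0,0,0],[0,0,0],[0,0,0],[0,0,0],[0,0,0]]' --claw '[-1,-1,-1,-1,-1,-1,-1,-1,-1,-1]'

```text
time_s: 20.67
position: [537.1, -333.5, 55.6]
ee_rot: [-180.0, 0.0, 1.0]
ft_force: [-0.2, -0.5, -2.0]
finger_gap: 9.5
grip_force: 59.1
```

```bash
python3 - <<'E'
from h import *
o=arm.get_obs();print(o["position"],o["ee_rot"])
c,im=snap("wrist","w6")
go(535,-335,19,1)
E
```

```text
[ 537.05054858 -333.543286     55.59341732] [-1.79987768e+02  2.27663988e-02  1.03896629e+00]
shift [-0.0027, 0.001, 0.0374] twist [0.04, -0.06, 0.03]
```

View pics/w6.png

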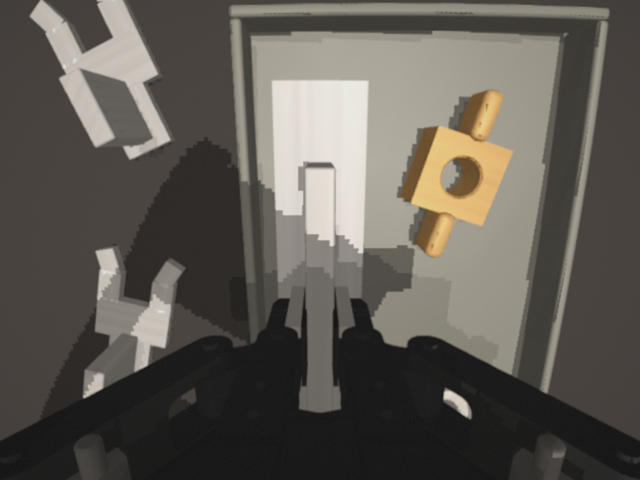

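The bracket hangs above the tray at (320,190), clear of the left wall and the nut. Lowering it.

Emit:
play_rows --xyz '[[0,0.002,0.015],[0,0.002,0.028],[0,0.002,0.036],[0,0.002,0.037],[0,0.002,0.037],[0,0.002,0.037],[0,0.002,0.037],[0,0.002,0.037],[0,0.002,0.037]]' --twist '[[0,0,0],[0,0,0],[0,0,0],[0,0,0],[0,0,0],[0,0,0],[0,0,0],[0,0,0],[0,0,0]]' --claw '[-1,-1,-1,-1,-1,-0.4,-0.4,-0.4,-0.4]'

```text
time_s: 21.47
position: [537.1, -335.7, 18.4]
ee_rot: [180.0, -0.0, 1.0]
ft_force: [0.6, -0.6, 0.2]
finger_gap: 25.4
grip_force: 0.0
```

Emit:
play_rows --xyz '[[0,0,-0.01],[0,0,-0.03],[0,0,-0.07],[0,0,-0.11],[0,0,-0.15],[0,-0.03,-0.18],[0,-0.06,-0.2],[0,-0.09,-0.22],[0,-0.11,-0.24],[0,-0.11,-0.24]]' --twist '[[0,0,0],[0,0,0],[0,0,0],[0,0,0],[0,0,0],[0,0,0],[0,0,0],[0,0,0],[0,0,0],[0,0,0]]' --claw '[-0.4,-0.4,-0.4,0,0.5,1,1,1,1,1]'

```text
time_s: 22.3
position: [536.6, -223.1, 263.4]
ee_rot: [179.9, -0.3, 1.1]
ft_force: [1.5, -0.3, 0.2]
finger_gap: 85.2
grip_force: 0.0
```

```bash
python3 - <<'E'
from h import *
o=arm.get_obs();print(o["position"],o["ee_rot"])
c,im=snap("wrist","w7")
im=im.astype(int);w=(im.min(2)>90)&(im.max(2)-im.min(2)<40)
for d in arm.cut_out("clip1_fin","wrist"):
    print(round(d["confidence"],2),d["at"],d["region"].sum(),unp(c,d["at"],6)[0].round())
E
```

```text
[ 536.57633454 -223.12466803  263.37170531] [179.92388043  -0.33843663   1.13708146]
0.89 [329.2, 105.3] 2402 [ 641. -231.    6.]
```

View pics/w7.png

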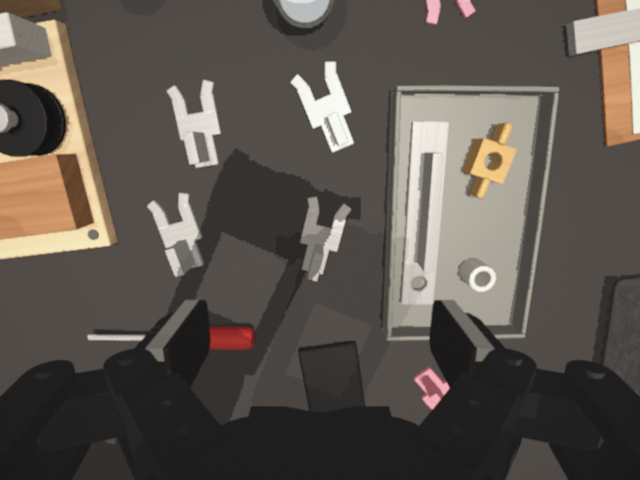

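All three lock parts are in the tray: bracket flat with rib up at (425,210), nut at (492,160), spacer at (480,277). The four white clips are at (196,123), (325,107), (177,236) and (325,237). Next I write a pose fitter for the clips.

```bash
cat >> h.py <<'E'
from scipy.optimize import minimize
OUT=np.array([(-62,-11),(-62,11),(-26,11),(-20,20),(0,20),(20,24),(20,15),(7,9),(-8.5,9),(-8.5,-9),(7,-9),(20,-15),(20,-24),(0,-20),(-20,-20),(-26,-11)],float)
FIN=np.array([(-58,-5),(-28,-5),(-28,5),(-58,5)],float)
def model(c,p,sh):
    a=np.radians(p[2]);R=np.array([[np.cos(a),-np.sin(a)],[np.sin(a),np.cos(a)]])
    f=lambda P,z:proj(c,np.c_[P@R.T+p[:2],np.full(len(P),z)])
    m=np.zeros(sh,np.uint8)
    for z in(0,6): cv2.fillPoly(m,[np.round(f(OUT,z)*16).astype(np.int32)],1,shift=4)
    h=cv2.convexHull(np.vstack([f(FIN,6),f(FIN,44)]).astype(np.float32));cv2.fillPoly(m,[np.round(h*16).astype(np.int32)],1,shift=4)
    return m>0
def white(im,lo=85):
    im=im.astype(int);return (im.min(2)>lo)&(im.max(2)-im.min(2)<35)
def fit(c,m):
    ys,xs=np.nonzero(m);P=unp(c,np.c_[xs,ys],8)[:,:2];c0=P.mean(0)
    best=None
    for y in(-35,-15,5,25):
        a=np.radians(y);e=c0+21*np.array([np.cos(a),np.sin(a)])
        co=lambda q:-(lambda M:(M&m).sum()/(M|m).sum())(model(c,q,m.shape))
        r=minimize(co,[*e,y],method="Nelder-Mead",options=dict(initial_simplex=np.array([[*e,y],[e[0]+8,e[1],y],[e[0],e[1]+8,y],[*e,y+10]]),maxiter=150))
        if best is None or r.fun<best.fun: best=r
    e=best.x;a=np.radians(e[2]);return e.round(1),(e[:2]-43*np.array([np.cos(a),np.sin(a)])).round(1),round(-best.fun,2)
def clips(c,im,lo=85):
    return [(ce.round().tolist(),*fit(c,m)) for m,s,ce in comps(white(im,lo),700,9000)]
E
python3 - <<'E'
from h import *
c,im=snap("wrist")
for m,s,ce in comps(white(im),700,6000):
    X=unp(c,ce,6)[0]
    if -280<X[1]<-20: print(s.tolist(),ce.round(),*fit(c,m))
E
```

```text
[274, 0, 53, 24, 905] [301.   9.] [ 767.3 -233.6  -36.3] [ 732.6 -208.2] 0.7
[287, 57, 66, 95, 2895] [325. 105.] [ 657.6 -220.6   23.9] [ 618.3 -238.1] 0.81
[162, 76, 56, 91, 2925] [194. 123.] [640.5 -90.8  10.7] [598.3 -98.8] 0.89
[142, 191, 58, 86, 2597] [175. 234.] [524.7 -60.7  16.8] [483.5 -73.1] 0.89
[298, 195, 52, 87, 2172] [319. 237.] [ 522.5 -229.3  -12.2] [ 480.5 -220.2] 0.87
[146, 300, 52, 61, 846] [170. 329.] [414.2 -55.5 -19.1] [373.5 -41.4] 0.42
```

```bash
python3 - <<'E'
from h import *
go(598.3,-98.8,100,10.7);go(598.3,-98.8,11,10.7)
E
```

```text
shift [0.0656, -0.126, 0.1584] twist [0.04, -0.02, -9.65]
shift [0.0655, -0.1261, 0.2474] twist [0.04, -0.02, -9.65]
```

Emit:
play_rows --xyz '[[0.011,-0.021,0.026],[0.022,-0.042,0.053],[0.033,-0.063,0.079],[0.044,-0.084,0.106],[0.055,-0.105,0.132],[0.066,-0.126,0.158],[0.066,-0.126,0.185],[0.066,-0.126,0.208],[0.066,-0.126,0.215],[0.066,-0.126,0.215]]' --twist '[[0,0,-3],[0,0,-6],[0,0,-9.7],[0,0,-9.7],[0,0,-9.7],[0,0,-9.7],[0,0,-9.7],[0,0,-9.7],[0,0,-9.7],[0,0,-9.7]]' --claw '[0.3,0.3,0.3,0.3,0.3,0.3,0.3,0.3,0.3,0.3]'

```text
time_s: 23.28
position: [596.5, -99.1, 40.2]
ee_rot: [-179.9, 0.3, 10.7]
ft_force: [-0.0, 0.7, 0.9]
finger_gap: 55.7
grip_force: 0.0
```

```bash
python3 - <<'E'
from h import *
o=arm.get_obs();print(o["position"],o["ee_rot"])
c,im=snap("wrist","w8")
go(598.3,-98.8,11,10.7)
print(proj(c,[[598.3,-98.8,44],[640.5,-90.8,3]]).round())
E
```

```text
[596.53444892 -99.07979461  40.17068415] [-179.89303726    0.31570903   10.66714909]
shift [0.0006, -0.0004, 0.0311] twist [-0.05, 0.16, -0.05]
[[321. 310.]
 [321. 191.]]
```

View pics/w8.png

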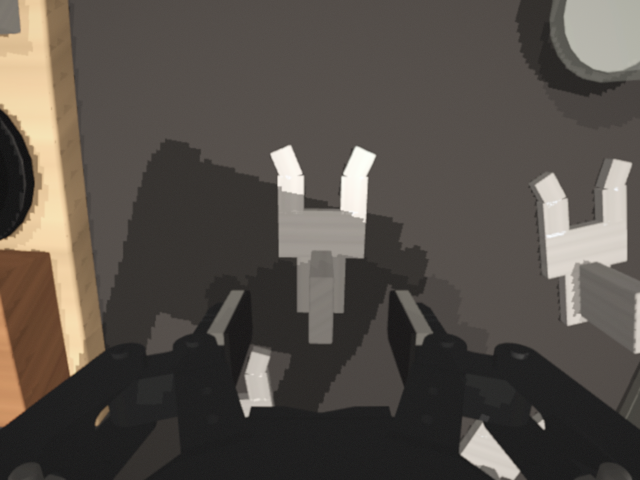

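The clip is centred between the fingers with its fin top at (321,308), as predicted. Gripping.

Emit:
play_rows --xyz '[[0.0,0,0.015],[0,0,0.027],[0,0,0.031],[0,0,0.031],[0,0,0.031],[0,0,0.031],[0,0,0.031],[0,0,0.031],[0,0,0.031],[0,0,0.031]]' --twist '[[0,0,0],[0,0,0],[0,0,0],[0,0,0],[0,0,0],[0,0,0],[0,0,0],[0,0,0],[0,0,0],[0,0,0]]' --claw '[0.3,0.3,0.3,-1,-1,-1,-1,-1,-1,-1]'

```text
time_s: 24.17
position: [599.5, -98.7, 13.2]
ee_rot: [180.0, -0.1, 10.7]
ft_force: [-0.8, 0.5, 6.7]
finger_gap: 9.1
grip_force: 59.3
```

```bash
cat >> h.py <<'E'
# board from measured heads (wrist view): shaft axes, board yaw
BY=7.79;BX=np.array([np.cos(np.radians(BY)),np.sin(np.radians(BY))]);BL=np.array([-BX[1],BX[0]])
S={1:np.array([624.6,70.9]),2:np.array([609.7,179.4]),3:np.array([598.1,263.3]),4:np.array([586.8,347.2])}
def at(n,back,lat=0): # TCP xy so that the eye is 'back' mm before the shaft axis
    return S[n]-BX*(43+back)+BL*lat
E
python3 - <<'E'
from h import *
o=arm.get_obs();print(o["position"],o["ee_rot"],o["finger_gap"],o["grip_force"])
x,y=at(4,45);print(x,y)
go(598,-99,150,10.7);m=(565,100,150,BY);go(*m,(598,-99,150,10.7));go(x,y,100,BY,m)
E
```

```text
[599.50882997 -98.67317102  13.18420245] [ 1.79968397e+02 -7.49892679e-02  1.07186102e+01] 9.07110892706749 59.30791139602661
499.6121069248843 335.2722466020542
shift [-0.0014, 0.0001, -0.1368] twist [0.03, -0.07, 0.02]
shift [0.0045, -0.2017, -0.0] twist [-0.0, -0.0, 2.91]
shift [-0.0329, -0.242, 0.05] twist [0.0, 0.0, 0.0]
```

Emit:
play_rows --xyz '[[0,0,-0.03],[0,0,-0.065],[0,0,-0.1],[0,0,-0.137],[0.001,-0.034,-0.137],[0.002,-0.068,-0.137],[0.002,-0.102,-0.137],[0.003,-0.136,-0.137],[0.004,-0.17,-0.137],[0.0045,-0.202,-0.137]]' --twist '[[0,0,0],[0,0,0],[0,0,0],[0,0,0],[0,0,2.9],[0,0,2.9],[0,0,2.9],[0,0,2.9],[0,0,2.9],[0,0,2.9]]' --claw '[-1,-1,-1,-1,-1,-1,-1,-1,-1,-1]'

```text
time_s: 25.0
position: [565.0, 102.5, 149.4]
ee_rot: [-180.0, -0.0, 7.8]
ft_force: [0.3, -0.2, -0.9]
finger_gap: 9.1
grip_force: 58.7
```

Emit:
play_rows --xyz '[[-0.004,-0.03,0],[-0.008,-0.06,0],[-0.012,-0.09,0],[-0.016,-0.12,0.01],[-0.02,-0.15,0.02],[-0.025,-0.18,0.03],[-0.029,-0.21,0.04],[-0.033,-0.242,0.05],[-0.033,-0.242,0.05],[-0.033,-0.242,0.05]]' --twist '[[0,0,0],[0,0,0],[0,0,0],[0,0,0],[0,0,0],[0,0,0],[0,0,0],[0,0,0],[0,0,0],[0,0,0]]' --claw '[-1,-1,-1,-1,-1,-1,-1,-1,-1,-1]'

```text
time_s: 25.83
position: [499.0, 337.2, 98.6]
ee_rot: [180.0, 0.1, 8.0]
ft_force: [0.3, 0.7, -1.1]
finger_gap: 8.9
grip_force: 58.7
```

```bash
python3 - <<'E'
from h import *
o=arm.get_obs();print(o["position"],o["ee_rot"],o["finger_gap"])
c,im=snap("wrist","w9");print("heads",np.round(heads(c,im),1))
print(proj(c,[[*S[i],71] for i in(3,4)]).round(1))
E
```

```text
[499.00211187 337.16163412  98.57316358] [1.79967501e+02 6.82932280e-02 7.97606872e+00] 8.892909133661417
heads []
[[520.3  95.8]
 [326.2  92.3]]
```

View pics/w9.png

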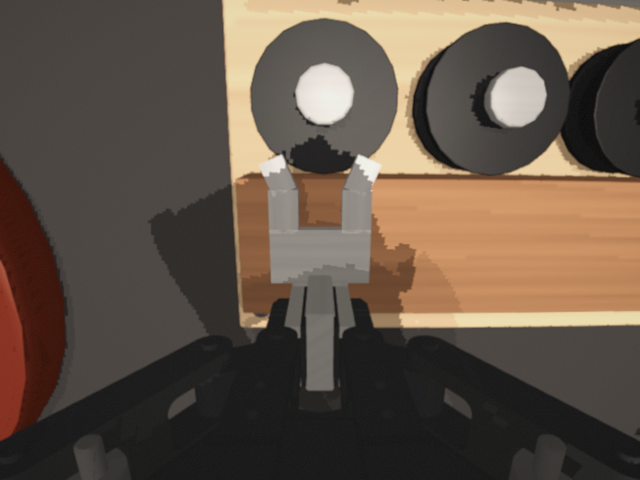

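The head is at (325,94), predicted at (326,92). The clip's prongs are centred at column 320. So I shift about 2 mm right while descending.

```bash
python3 - <<'E'
from h import *
x,y=at(4,45,.5);go(x,y,66.5,BY)
E
```

```text
shift [-0.0, 0.0004, 0.0325] twist [0.03, 0.04, 0.12]
```

Emit:
play_rows --xyz '[[0,0,0.015],[0,0,0.028],[0,0,0.032],[0,0,0.032],[0,0,0.032]]' --twist '[[0,0,0],[0,0,0],[0,0,0],[0,0,0],[0,0,0]]' --claw '[-1,-1,-1,-1,-1]'

```text
time_s: 26.3
position: [500.2, 335.3, 67.2]
ee_rot: [180.0, 0.0, 7.8]
ft_force: [0.5, 0.4, -0.5]
finger_gap: 9.1
grip_force: 58.9
```

```bash
python3 - <<'E'
from h import *
o=arm.get_obs();print(o["position"],o["ft_force"]);d=o["position"][:2]-S[4];print("along",d@BX+43,"lat",d@BL)
x,y=at(4,0,.5);go(x,y,66.5,BY)
E
```

```text
[500.23049242 335.32538525  67.20342845] [ 0.49836003  0.41584847 -0.46279352]
along -44.38011871469291 lat -0.031169351794425097
shift [0.0444, -0.0006, 0.0007] twist [0.02, 0.04, -0.03]
```

Emit:
play_rows --xyz '[[0.006,0,0],[0.012,0,0],[0.018,0,0],[0.024,0,0],[0.03,0,0],[0.036,0,0],[0.04,0,0],[0.043,0,0],[0.043,0,0],[0.043,0,0]]' --twist '[[0,0,0],[0,0,0],[0,0,0],[0,0,0],[0,0,0],[0,0,0],[0,0,0],[0,0,0],[0,0,0],[0,0,0]]' --claw '[-1,-1,-1,-1,-1,-1,-1,-1,-1,-1]'

```text
time_s: 27.13
position: [542.6, 341.8, 67.2]
ee_rot: [180.0, 0.0, 7.8]
ft_force: [0.3, -0.2, -0.5]
finger_gap: 8.9
grip_force: 58.8
```

Emit:
play_rows --xyz '[[0.002,0,0],[0.004,0,0],[0.005,0,0],[0.005,0,0]]' --twist '[[0,0,0],[0,0,0],[0,0,0],[0,0,0]]' --claw '[-1,-1,-1,-1]'

```text
time_s: 27.47
position: [546.6, 342.4, 67.2]
ee_rot: [180.0, 0.1, 7.8]
ft_force: [-5.0, -1.2, 2.8]
finger_gap: 9.0
grip_force: 59.3
```

Emit:
play_rows --xyz '[[0.002,0,0],[0.004,0,0],[0.004,0,0]]' --twist '[[0,0,0],[0,0,0],[0,0,0]]' --claw '[-1,-1,-1]'

```text
time_s: 27.72
position: [547.1, 342.3, 66.9]
ee_rot: [179.9, 0.5, 7.8]
ft_force: [-17.7, -0.5, 12.1]
finger_gap: 9.3
grip_force: 60.7
```

```bash
python3 - <<'E'
from h import *
o=arm.get_obs();print(o["position"],o["ft_force"]);d=o["position"][:2]-S[4];print("along",d@BX+43,"lat",d@BL)
E
```

```text
[547.06056889 342.30702147  66.91455813] [-17.73506496  -0.49511405  12.07240498]
along 2.9640964537556584 lat 0.5385641569227452
```

Emit:
play_rows --xyz '[[-0.003,0,0.001],[-0.003,0,0.001],[-0.003,0,0.001],[-0.003,0,0.001],[-0.003,0,0.001],[-0.003,0,-0.01],[-0.003,0,-0.04],[-0.003,0,-0.08],[-0.003,0,-0.115],[-0.003,0,-0.15]]' --twist '[[0,0,0],[0,0,0],[0,0,0],[0,0,0],[0,0,0],[0,0,0],[0,0,0],[0,0,0],[0,0,0],[0,0,0]]' --claw '[-1,-0.3,-0.3,-0.3,-0.3,-0.3,-0.3,-0.3,-0.3,0.3]'

```text
time_s: 28.55
position: [548.8, 342.7, 220.1]
ee_rot: [-180.0, -0.1, 7.8]
ft_force: [0.3, 0.6, 0.4]
finger_gap: 40.8
grip_force: 0.0
```

```bash
python3 - <<'E'
from h import *
c,im=snap("wrist","w10");cv2.imwrite("pics/w10c.png",im[60:400,180:560,::-1])
e=[*S[4],55]
print(proj(c,[e]))
go(540,140,240,BY);go(510,-90,240,17,(540,140,240,BY))
E
```

```text
[[321.09339627 178.63783095]]
shift [-0.0393, 0.2009, -0.0134] twist [-0.25, -0.57, 0.02]
shift [-0.0609, 0.2238, 0.0] twist [-0.0, 0.0, -9.21]
```

View pics/w10c.png

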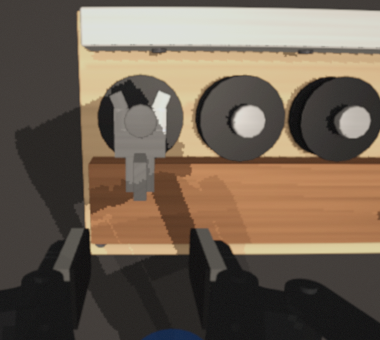

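The clip is seated on shaft 4, with its prongs either side of the head at crop (141,120). From here I rely on numeric checks, since few pictures remain.

Emit:
play_rows --xyz '[[-0.004,0.025,-0.005],[-0.01,0.06,-0.013],[-0.017,0.095,-0.013],[-0.024,0.13,-0.013],[-0.03,0.165,-0.013],[-0.039,0.2,-0.013],[-0.049,0.235,-0.013],[-0.058,0.27,-0.013],[-0.068,0.305,-0.013],[-0.077,0.34,-0.013]]' --twist '[[0,0,0],[0,0,0],[0,0,0],[0,0,0],[0,0,0],[0,0,0],[0,0,0],[0,0,-3],[0,0,-6],[0,0,-9]]' --claw '[0.3,0.3,0.3,0.3,0.3,0.3,0.3,0.3,0.3,0.3]'

```text
time_s: 29.43
position: [518.2, -6.4, 231.1]
ee_rot: [180.0, -0.1, 17.0]
ft_force: [0.5, -0.2, -1.1]
finger_gap: 56.2
grip_force: 0.0
```

Emit:
play_rows --xyz '[[-0.02,0.03,0],[-0.03,0.06,0],[-0.03,0.085,0],[-0.03,0.085,0],[-0.03,0.085,0]]' --twist '[[0,0,0],[0,0,0],[0,0,0],[0,0,0],[0,0,0]]' --claw '[0.3,0.3,0.3,0.3,0.3]'

```text
time_s: 29.85
position: [514.7, -95.8, 230.9]
ee_rot: [180.0, -0.1, 16.7]
ft_force: [-0.1, 0.7, -0.9]
finger_gap: 55.2
grip_force: 0.0
```

```bash
cat >> h.py <<'E'
def allclips(name):
    o=arm.get_obs();print(o["position"].round(1),o["ee_rot"].round(1))
    c,im=snap("wrist",name);out=[]
    for m,s,ce in comps(white(im),700,6000):
        X=unp(c,ce,6)[0]
        if -280<X[1]<0 and 400<X[0]<720:
            r=fit(c,m);print(s.tolist(),*r)
            if r[2]>.75: out.append(r)
    return out
E
python3 - <<'E'
from h import *
for e,f,q in allclips("w11"):
    print(f);go(*f,40,e[2])
E
```

```text
[514.7 -95.8 230.9] [ 1.80e+02 -1.00e-01  1.67e+01]
[462, 81, 54, 95, 3516] [ 657.1 -220.8   23.4] [ 617.6 -237.9] 0.91
[265, 170, 50, 91, 2581] [523.8 -61.5  16. ] [482.5 -73.3] 0.88
[403, 213, 74, 92, 2871] [ 522.8 -229.4  -13. ] [ 480.9 -219.7] 0.9
[ 617.6 -237.9]
shift [0.0574, 0.1668, 0.1907] twist [-0.01, -0.03, -6.67]
[482.5 -73.3]
shift [-0.0246, -0.0298, 0.1907] twist [-0.01, -0.03, 0.73]
[ 480.9 -219.7]
shift [-0.0682, 0.11, 0.1906] twist [-0.02, -0.03, 29.73]
```

Emit:
play_rows --xyz '[[-0.012,-0.015,0.03],[-0.024,-0.03,0.06],[-0.025,-0.03,0.09],[-0.025,-0.03,0.12],[-0.025,-0.03,0.15],[-0.025,-0.03,0.175],[-0.025,-0.03,0.195],[-0.025,-0.03,0.21],[-0.025,-0.03,0.218],[-0.025,-0.03,0.218]]' --twist '[[0,0,0.4],[0,0,0.4],[0,0,0.4],[0,0,0.4],[0,0,0.4],[0,0,0.4],[0,0,0.4],[0,0,0.4],[0,0,0.4],[0,0,0.4]]' --claw '[0.3,0.3,0.3,0.3,0.3,0.3,0.3,0.3,0.3,0.3]'

```text
time_s: 30.73
position: [480.8, -72.0, 11.0]
ee_rot: [-179.9, 0.1, 16.5]
ft_force: [-1.1, 0.2, -0.7]
finger_gap: 55.5
grip_force: 0.0
```

Emit:
play_rows --xyz '[[0,0,0],[0,0,0],[0,0,0],[0,0,0],[0,0,0],[0,0,0],[0,0,0]]' --twist '[[0,0,0],[0,0,0],[0,0,0],[0,0,0],[0,0,0],[0,0,0],[0,0,0]]' --claw '[-1,-1,-1,-1,-1,-1,-1]'

```text
time_s: 31.32
position: [482.7, -73.3, 13.4]
ee_rot: [180.0, -0.1, 16.4]
ft_force: [-0.8, 1.8, 6.6]
finger_gap: 9.2
grip_force: 59.0
```

```bash
python3 - <<'E'
from h import *
o=arm.get_obs();print(o["position"],o["ee_rot"],o["finger_gap"],o["grip_force"],o["ft_force"])
x,y=at(3,45,.5);go(483,-73,150,16.3);go(x,y,150,BY,(483,-73,150,16.3))
E
```

```text
[482.70221717 -73.2752804   13.41047672] [ 1.79958309e+02 -1.04209955e-01  1.63991459e+01] 9.20380534094923 58.98431360721588 [-0.82345748  1.78778362  6.57232591]
shift [0.0006, -0.0001, -0.1366] twist [0.04, -0.1, 0.1]
shift [0.1179, -0.304, -0.0] twist [0.0, -0.0, 8.51]
```

Emit:
play_rows --xyz '[[0,0,-0.03],[0,0,-0.065],[0,0,-0.1],[0,0,-0.136],[0.013,-0.034,-0.136],[0.026,-0.067,-0.136],[0.039,-0.1,-0.136],[0.052,-0.134,-0.136],[0.065,-0.168,-0.136],[0.078,-0.2,-0.136]]' --twist '[[0,0,0],[0,0,0],[0,0,0],[0,0,0],[0,0,2],[0,0,4],[0,0,6],[0,0,8.6],[0,0,8.6],[0,0,8.6]]' --claw '[-1,-1,-1,-1,-1,-1,-1,-1,-1,-1]'

```text
time_s: 32.15
position: [500.0, 142.5, 149.0]
ee_rot: [-180.0, -0.1, 7.8]
ft_force: [0.3, -1.4, 0.1]
finger_gap: 9.0
grip_force: 58.7
```

```bash
python3 - <<'E'
from h import *
o=arm.get_obs();print(o["position"],o["ee_rot"])
x,y=at(3,45,.5);go(x,y,100,BY)
E
```

```text
[499.9959664  142.54467875 149.04410195] [-1.79987471e+02 -6.19082045e-02  7.78351059e+00]
shift [0.0255, -0.1068, 0.0491] twist [-0.01, -0.06, -0.01]
```

Emit:
play_rows --xyz '[[0.008,-0.03,0],[0.016,-0.06,0],[0.024,-0.09,0],[0.026,-0.105,0.02],[0.026,-0.105,0.04],[0.026,-0.105,0.049],[0.026,-0.105,0.049],[0.026,-0.105,0.049]]' --twist '[[0,0,0],[0,0,0],[0,0,0],[0,0,0],[0,0,0],[0,0,0],[0,0,0],[0,0,0]]' --claw '[-1,-1,-1,-1,-1,-1,-1,-1]'

```text
time_s: 32.82
position: [511.4, 247.7, 99.4]
ee_rot: [180.0, 0.1, 7.8]
ft_force: [-0.4, 0.3, -1.5]
finger_gap: 9.2
grip_force: 58.7
```

```bash
python3 - <<'E'
from h import *
o=arm.get_obs();print(o["position"],o["ee_rot"]);d=o["position"][:2]-S[3];print("along",d@BX+43,"lat",d@BL)
c,im=snap("wrist","w12");p=proj(c,[*S[3],71])[0];print(p)
for m,s,ce in comps(white(im,150),1000): print(s,ce)
x,y=at(3,45,.5);go(x,y,67,BY)
E
```

```text
[511.38850989 247.65327707  99.43313963] [1.79979438e+02 5.32412364e-02 7.78332606e+00]
along -45.03207250407054 lat -3.7492219907905695
[312.2700737   93.36921753]
[  77   48  104  170 8757] [134.18556583 117.70343725]
[ 283   64   58   60 2692] [311.22622585  93.93499257]
[ 478   67   55   59 2521] [504.51487505  96.07140024]
[  82  164   33   72 1569] [ 98.15423837 198.07520714]
shift [-0.0006, -0.0042, 0.0331] twist [-0.01, -0.02, -0.02]
```

Emit:
play_rows --xyz '[[0,-0.004,0.01],[0,-0.004,0.025],[0,-0.004,0.032],[0,-0.004,0.032],[0.006,-0.004,0.032],[0.012,-0.004,0.032],[0.018,-0.004,0.032],[0.024,-0.004,0.032],[0.03,-0.004,0.032],[0.034,-0.004,0.032]]' --twist '[[0,0,0],[0,0,0],[0,0,0],[0,0,0],[0,0,0],[0,0,0],[0,0,0],[0,0,0],[0,0,0],[0,0,0]]' --claw '[-1,-1,-1,-1,-1,-1,-1,-1,-1,-1]'

```text
time_s: 33.7
position: [546.0, 257.1, 67.6]
ee_rot: [-180.0, -0.1, 7.8]
ft_force: [0.9, -0.1, -0.2]
finger_gap: 9.4
grip_force: 58.8
```

Emit:
play_rows --xyz '[[0.004,0,0],[0.008,0,0],[0.011,0,0],[0.013,0,0],[0.014,0,0],[0.014,0,0],[0.014,0,0]]' --twist '[[0,0,0],[0,0,0],[0,0,0],[0,0,0],[0,0,0],[0,0,0],[0,0,0]]' --claw '[-1,-1,-1,-1,-1,-1,-1]'

```text
time_s: 34.28
position: [556.8, 258.4, 67.0]
ee_rot: [180.0, 0.2, 7.8]
ft_force: [-5.7, -1.0, 3.8]
finger_gap: 9.2
grip_force: 59.5
```

```bash
python3 - <<'E'
from h import *
o=arm.get_obs();print(o["position"],o["ft_force"]);d=o["position"][:2]-S[3];print("along",d@BX+43,"lat",d@BL)
E
```

```text
[556.77526387 258.41199591  66.95447632] [-5.67906117 -0.95749865  3.78093327]
along 1.3940956526783026 lat 0.7583691366931848
```

Contact at about 1.4 mm past the axis. Press once more, relax, release and lift.

Emit:
play_rows --xyz '[[0.002,0,0],[0.004,0,0],[0.004,0,0]]' --twist '[[0,0,0],[0,0,0],[0,0,0]]' --claw '[-1,-1,-1]'

```text
time_s: 34.53
position: [557.3, 258.2, 66.3]
ee_rot: [179.9, 0.6, 7.8]
ft_force: [-18.3, -0.3, 9.7]
finger_gap: 9.3
grip_force: 60.3
```

Emit:
play_rows --xyz '[[-0.003,0,0.001],[-0.003,0,0.001],[-0.003,0,0.001],[-0.003,0,0.001],[-0.003,0,0.001],[-0.003,0,-0.01],[-0.003,0,-0.04],[-0.003,0,-0.08],[-0.003,0,-0.115],[-0.003,0,-0.15]]' --twist '[[0,0,0],[0,0,0],[0,0,0],[0,0,0],[0,0,0],[0,0,0],[0,0,0],[0,0,0],[0,0,0],[0,0,0]]' --claw '[-1,-0.3,-0.3,-0.3,-0.3,-0.3,-0.3,-0.3,-0.3,0.3]'

```text
time_s: 35.37
position: [559.7, 258.8, 220.0]
ee_rot: [-180.0, -0.0, 7.8]
ft_force: [0.5, 0.4, 0.4]
finger_gap: 40.3
grip_force: 0.0
```

```bash
python3 - <<'E'
from h import *
o=arm.get_obs();print(o["position"],o["ft_force"])
go(530,80,250,BY);go(510,-190,250,5,(530,80,250,BY))
E
```

```text
[559.73664642 258.84831131 220.02714491] [0.49826759 0.44871236 0.35038409]
shift [-0.0537, 0.1731, -0.0301] twist [-0.01, -0.05, 0.02]
shift [-0.0564, 0.2648, 0.0] twist [0.0, -0.0, 2.79]
```

Emit:
play_rows --xyz '[[-0.01,0.035,-0.01],[-0.021,0.07,-0.02],[-0.032,0.105,-0.03],[-0.043,0.14,-0.03],[-0.053,0.175,-0.03],[-0.06,0.21,-0.03],[-0.068,0.245,-0.03],[-0.075,0.28,-0.03],[-0.082,0.315,-0.03],[-0.09,0.35,-0.03]]' --twist '[[0,0,0],[0,0,0],[0,0,0],[0,0,0],[0,0,0],[0,0,0],[0,0,0],[0,0,0],[0,0,0],[0,0,0]]' --claw '[0.3,0.3,0.3,0.3,0.3,0.3,0.3,0.3,0.3,0.3]'

```text
time_s: 36.2
position: [517.9, -101.9, 248.5]
ee_rot: [180.0, -0.1, 7.8]
ft_force: [0.8, -0.1, 1.1]
finger_gap: 55.9
grip_force: 0.0
```

Emit:
play_rows --xyz '[[-0.007,0.03,0],[-0.014,0.06,0],[-0.02,0.085,0],[-0.02,0.085,0],[-0.02,0.085,0]]' --twist '[[0,0,0],[0,0,0],[0,0,0],[0,0,0],[0,0,0]]' --claw '[0.3,0.3,0.3,0.3,0.3]'

```text
time_s: 36.62
position: [509.7, -188.1, 248.0]
ee_rot: [180.0, -0.0, 7.7]
ft_force: [-0.5, -0.2, -0.5]
finger_gap: 55.3
grip_force: 0.0
```

```bash
python3 - <<'E'
from h import *
for e,f,q in allclips("w13"):
    print(f);go(*f,13,e[2])
E
```

```text
[ 509.7 -188.1  248. ] [180.   -0.    7.7]
[343, 33, 62, 99, 3201] [ 657.5 -220.7   23.3] [ 618.  -237.7] 0.85
[328, 175, 63, 90, 2517] [ 522.9 -229.2  -13.7] [ 481.1 -219. ] 0.86
[ 618.  -237.7]
shift [0.1003, 0.0647, 0.2349] twist [-0.0, -0.03, -15.57]
[ 481.1 -219. ]
shift [-0.0328, 0.0278, 0.2348] twist [-0.01, -0.03, 21.43]
```

Emit:
play_rows --xyz '[[-0.011,0.009,0.03],[-0.022,0.018,0.06],[-0.033,0.028,0.095],[-0.033,0.028,0.13],[-0.033,0.028,0.165],[-0.033,0.028,0.195],[-0.033,0.028,0.215],[-0.033,0.028,0.228],[-0.033,0.028,0.235],[-0.033,0.028,0.235]]' --twist '[[0,0,7],[0,0,14],[0,0,21],[0,0,21],[0,0,21],[0,0,21],[0,0,21],[0,0,21],[0,0,21],[0,0,21]]' --claw '[0.3,0.3,0.3,0.3,0.3,0.3,0.3,0.3,0.3,0.3]'

```text
time_s: 37.5
position: [480.5, -217.9, 11.2]
ee_rot: [-180.0, 0.1, -13.1]
ft_force: [0.1, 0.2, 0.3]
finger_gap: 55.7
grip_force: 0.0
```

Emit:
play_rows --xyz '[[0,0,0],[0,0,0],[0,0,0],[0,0,0],[0,0,0],[0,0,0],[0,0,0]]' --twist '[[0,0,0],[0,0,0],[0,0,0],[0,0,0],[0,0,0],[0,0,0],[0,0,0]]' --claw '[-1,-1,-1,-1,-1,-1,-1]'

```text
time_s: 38.08
position: [481.7, -219.6, 13.5]
ee_rot: [180.0, -0.1, -13.2]
ft_force: [-0.0, 0.6, 7.3]
finger_gap: 9.1
grip_force: 59.2
```

```bash
python3 - <<'E'
from h import *
o=arm.get_obs();print(o["position"],o["ee_rot"],o["finger_gap"],o["grip_force"],o["ft_force"])
x,y=at(2,45,.5);go(x,y,160,BY)
E
```

```text
[ 481.70291542 -219.55185642   13.46875065] [ 1.79985388e+02 -1.09182045e-01 -1.31974163e+01] 9.057896722459887 59.191948771476746 [-0.01607326  0.63076164  7.27205756]
shift [-0.0485, -0.3865, -0.1467] twist [0.03, -0.11, -20.99]
```

Emit:
play_rows --xyz '[[0,0,-0.03],[0,0,-0.07],[0,0,-0.11],[0,0,-0.147],[-0.005,-0.037,-0.147],[-0.009,-0.074,-0.147],[-0.014,-0.11,-0.147],[-0.018,-0.148,-0.147],[-0.023,-0.185,-0.147],[-0.028,-0.222,-0.147]]' --twist '[[0,0,0],[0,0,0],[0,0,0],[0,0,0],[0,0,-5],[0,0,-10],[0,0,-15],[0,0,-21],[0,0,-21],[0,0,-21]]' --claw '[-1,-1,-1,-1,-1,-1,-1,-1,-1,-1]'

```text
time_s: 38.92
position: [504.2, 5.0, 160.0]
ee_rot: [180.0, -0.1, 7.8]
ft_force: [-0.0, 0.1, -1.1]
finger_gap: 9.0
grip_force: 58.5
```

```bash
python3 - <<'E'
from h import *
o=arm.get_obs();print(o["position"],o["ee_rot"])
x,y=at(2,45,.5);go(x,y,105,BY)
E
```

```text
[504.22969558   4.95051909 160.01226266] [ 1.79993116e+02 -6.74487220e-02  7.82194966e+00]
shift [0.0402, -0.159, 0.055] twist [0.01, -0.07, 0.03]
```

Emit:
play_rows --xyz '[[0.01,-0.035,0],[0.019,-0.07,0],[0.028,-0.105,0],[0.037,-0.14,0],[0.04,-0.157,0.01],[0.04,-0.157,0.035],[0.04,-0.157,0.055],[0.04,-0.157,0.055],[0.04,-0.157,0.055]]' --twist '[[0,0,0],[0,0,0],[0,0,0],[0,0,0],[0,0,0],[0,0,0],[0,0,0],[0,0,0],[0,0,0]]' --claw '[-1,-1,-1,-1,-1,-1,-1,-1,-1]'

```text
time_s: 39.67
position: [521.8, 164.1, 104.1]
ee_rot: [180.0, 0.1, 7.8]
ft_force: [-0.3, -0.5, -0.0]
finger_gap: 9.1
grip_force: 58.6
```

```bash
cat >> h.py <<'E'
def check(n,z):
    o=arm.get_obs();print(o["position"],o["ee_rot"]);d=o["position"][:2]-S[n];print("along",d@BX+43,"lat",d@BL)
    c,im=snap("wrist");p=proj(c,[*S[n],71])[0]
    for m,s,ce in comps(white(im,150),1000):
        if abs(ce-p).max()<25: print("head seen",ce,"pred",p)
    x,y=at(n,45,.5);go(x,y,z,BY)
E
python3 -c "
from h import *
check(2,67)"
```

```text
[521.83185269 164.07529625 104.06061439] [1.79981639e+02 1.09302155e-01 7.81600251e+00]
along -46.13440817712299 lat -3.2733981760997977
head seen [313.24015595  92.68849903] pred [313.59023587  91.91938697]
shift [0.0002, -0.0038, 0.038] twist [-0.0, -0.0, 0.0]
```

Emit:
play_rows --xyz '[[0,-0.004,0.01],[0,-0.004,0.028],[0,-0.004,0.037],[0,-0.004,0.037],[0.006,-0.004,0.037],[0.012,-0.004,0.037],[0.018,-0.004,0.037],[0.024,-0.004,0.037],[0.03,-0.004,0.037],[0.034,-0.004,0.037]]' --twist '[[0,0,0],[0,0,0],[0,0,0],[0,0,0],[0,0,0],[0,0,0],[0,0,0],[0,0,0],[0,0,0],[0,0,0]]' --claw '[-1,-1,-1,-1,-1,-1,-1,-1,-1,-1]'

```text
time_s: 40.55
position: [557.0, 173.1, 67.6]
ee_rot: [-180.0, -0.1, 7.8]
ft_force: [-0.2, -0.1, -0.5]
finger_gap: 9.0
grip_force: 58.7
```

Emit:
play_rows --xyz '[[0.004,0,0],[0.008,0,0],[0.011,0,0],[0.013,0,0],[0.014,0,0],[0.015,0,0],[0.015,0,0]]' --twist '[[0,0,0],[0,0,0],[0,0,0],[0,0,0],[0,0,0],[0,0,0],[0,0,0]]' --claw '[-1,-1,-1,-1,-1,-1,-1]'

```text
time_s: 41.13
position: [568.5, 174.5, 66.9]
ee_rot: [180.0, 0.2, 7.8]
ft_force: [-6.6, -0.3, 4.8]
finger_gap: 9.2
grip_force: 59.3
```

```bash
python3 - <<'E'
from h import *
o=arm.get_obs();print(o["position"],o["ft_force"]);d=o["position"][:2]-S[2];print("along",d@BX+43,"lat",d@BL)
E
```

```text
[568.50900888 174.52716108  66.85803116] [-6.62045992 -0.31703651  4.7894917 ]
along 1.528661929751138 lat 0.7552662017596857
```

Emit:
play_rows --xyz '[[0.002,0,0],[0.004,0,0],[0.004,0,0]]' --twist '[[0,0,0],[0,0,0],[0,0,0]]' --claw '[-1,-1,-1]'

```text
time_s: 41.38
position: [568.9, 174.5, 66.3]
ee_rot: [180.0, 0.7, 7.8]
ft_force: [-18.4, -0.9, 11.0]
finger_gap: 9.2
grip_force: 60.5
```

Emit:
play_rows --xyz '[[-0.003,0,0.001],[-0.003,0,0.001],[-0.003,0,0.001],[-0.003,0,0.001],[-0.003,0,0.001],[-0.003,0,-0.01],[-0.003,0,-0.04],[-0.003,0,-0.08],[-0.003,0,-0.115],[-0.003,0,-0.15]]' --twist '[[0,0,0],[0,0,0],[0,0,0],[0,0,0],[0,0,0],[0,0,0],[0,0,0],[0,0,0],[0,0,0],[0,0,0]]' --claw '[-1,-0.3,-0.3,-0.3,-0.3,-0.3,-0.3,-0.3,-0.3,0.3]'

```text
time_s: 42.22
position: [571.6, 175.0, 220.0]
ee_rot: [-180.0, -0.0, 7.8]
ft_force: [0.3, 0.4, -0.1]
finger_gap: 40.4
grip_force: 0.0
```

```bash
python3 - <<'E'
from h import *
o=arm.get_obs();print(o["position"],o["ft_force"])
go(600,-200,250,BY)
E
```

```text
[571.63104665 174.99202079 219.97702017] [ 0.32203159  0.43128866 -0.09477427]
shift [-0.0228, 0.3754, -0.0301] twist [-0.01, -0.05, 0.02]
```

Emit:
play_rows --xyz '[[-0.002,0.036,-0.01],[-0.004,0.072,-0.02],[-0.007,0.11,-0.03],[-0.009,0.148,-0.03],[-0.011,0.185,-0.03],[-0.014,0.223,-0.03],[-0.016,0.261,-0.03],[-0.018,0.299,-0.03],[-0.021,0.337,-0.03],[-0.023,0.37,-0.03]]' --twist '[[0,0,0],[0,0,0],[0,0,0],[0,0,0],[0,0,-4],[0,0,-8],[0,0,-12],[0,0,-15],[0,0,-15],[0,0,-15]]' --claw '[0.3,0.3,0.3,0.3,0.3,0.3,0.3,0.3,0.3,0.3]'

```text
time_s: 43.05
position: [599.0, -197.3, 248.4]
ee_rot: [179.9, -0.0, 22.8]
ft_force: [0.2, 1.0, -0.8]
finger_gap: 55.4
grip_force: 0.0
```

Emit:
play_rows --xyz '[[0,0,0],[0,0,0],[0,0,0]]' --twist '[[0,0,0],[0,0,0],[0,0,0]]' --claw '[0.3,0.3,0.3]'

```text
time_s: 43.3
position: [598.9, -194.4, 247.7]
ee_rot: [-180.0, -0.0, 22.8]
ft_force: [-0.2, 0.6, 0.6]
finger_gap: 55.6
grip_force: 0.0
```

```bash
python3 - <<'E'
from h import *
for e,f,q in allclips("w14"):
    print(f);go(*f,13,e[2])
E
```

```text
[ 598.9 -194.4  247.7] [-180.    -0.    22.8]
[340, 143, 52, 89, 2738] [ 656.7 -220.2   24.4] [ 617.6 -238. ] 0.83
[208, 290, 35, 55, 709] [ 466.7 -130.8   12.4] [ 424.7 -140. ] 0.35
[ 617.6 -238. ]
shift [-0.0, 0.048, 0.2347] twist [-0.02, -0.01, -1.57]
```

Emit:
play_rows --xyz '[[0,0.018,0.03],[0,0.036,0.06],[0,0.048,0.095],[0,0.048,0.13],[0,0.048,0.165],[0,0.048,0.195],[0,0.048,0.215],[0,0.048,0.228],[0,0.048,0.235],[0,0.048,0.235]]' --twist '[[0,0,-1],[0,0,-1],[0,0,-1],[0,0,-1],[0,0,-1],[0,0,-1],[0,0,-1],[0,0,-1],[0,0,-1],[0,0,-1]]' --claw '[0.2,0.2,0.2,0.2,0.2,0.2,0.2,0.2,0.2,0.2]'

```text
time_s: 44.18
position: [617.5, -237.8, 11.5]
ee_rot: [-179.9, 0.1, 23.9]
ft_force: [-0.7, 0.4, 0.9]
finger_gap: 51.4
grip_force: 0.0
```

Emit:
play_rows --xyz '[[0,0,0],[0,0,0],[0,0,0],[0,0,0],[0,0,0],[0,0,0],[0,0,0]]' --twist '[[0,0,0],[0,0,0],[0,0,0],[0,0,0],[0,0,0],[0,0,0],[0,0,0]]' --claw '[-1,-1,-1,-1,-1,-1,-1]'

```text
time_s: 44.77
position: [618.7, -239.3, 13.9]
ee_rot: [179.9, -0.1, 23.8]
ft_force: [-0.7, 0.4, 6.9]
finger_gap: 8.7
grip_force: 59.8
```

```bash
python3 - <<'E'
from h import *
o=arm.get_obs();print(o["position"],o["ee_rot"],o["finger_gap"],o["grip_force"],o["ft_force"])
x,y=at(1,45,.5);print(x,y);go(x,y,160,BY)
E
```

```text
[ 618.6965832  -239.25642445   13.94724459] [ 1.79911879e+02 -1.01061664e-01  2.38049783e+01] 8.696550929852318 59.819496273994446 [-0.70577068  0.4003588   6.86465577]
537.3443355987597 59.467632358162874
shift [0.0464, -0.3059, -0.1464] twist [0.07, -0.11, 16.01]
```

Emit:
play_rows --xyz '[[0,0,-0.03],[0,0,-0.07],[0,0,-0.11],[0,0,-0.146],[0.005,-0.035,-0.146],[0.01,-0.07,-0.146],[0.016,-0.105,-0.146],[0.021,-0.14,-0.146],[0.027,-0.175,-0.146],[0.033,-0.21,-0.146]]' --twist '[[0,0,0],[0,0,0],[0,0,0],[0,0,0],[0,0,5],[0,0,10],[0,0,16],[0,0,16],[0,0,16],[0,0,16]]' --claw '[-1,-1,-1,-1,-1,-1,-1,-1,-1,-1]'

```text
time_s: 45.6
position: [562.4, -32.2, 158.9]
ee_rot: [180.0, -0.1, 7.8]
ft_force: [0.8, 0.4, -1.3]
finger_gap: 9.3
grip_force: 58.8
```

```bash
python3 - <<'E'
from h import *
o=arm.get_obs();print(o["position"],o["ee_rot"])
x,y=at(1,45,.5);go(x,y,105,BY)
E
```

```text
[562.43464827 -32.16858632 158.94630153] [ 1.79990521e+02 -5.38485711e-02  7.77760970e+00]
shift [-0.0125, -0.0942, 0.0539] twist [0.01, -0.05, -0.01]
```

Emit:
play_rows --xyz '[[-0.005,-0.03,0],[-0.009,-0.06,0],[-0.012,-0.09,0],[-0.012,-0.092,0.02],[-0.012,-0.092,0.04],[-0.012,-0.092,0.054],[-0.012,-0.092,0.054],[-0.012,-0.092,0.054],[-0.012,-0.092,0.054]]' --twist '[[0,0,0],[0,0,0],[0,0,0],[0,0,0],[0,0,0],[0,0,0],[0,0,0],[0,0,0],[0,0,0]]' --claw '[-1,-1,-1,-1,-1,-1,-1,-1,-1]'

```text
time_s: 46.35
position: [539.3, 55.9, 105.3]
ee_rot: [180.0, -0.1, 7.8]
ft_force: [0.3, 0.9, -1.0]
finger_gap: 9.0
grip_force: 58.9
```

```bash
python3 -c "
from h import *
check(1,67.3)"
```

```text
[539.349178    55.94886587 105.28636239] [ 1.79997796e+02 -7.08811760e-02  7.79466653e+00]
along -43.490602207802226 lat -3.2580352511001576
head seen [314.44386736  99.69436676] pred [313.70211241  98.83043297]
shift [-0.0018, -0.0038, 0.0382] twist [0.0, -0.1, 0.0]
```

Emit:
play_rows --xyz '[[-0.001,-0.003,0.01],[-0.001,-0.003,0.028],[-0.001,-0.003,0.037],[-0.001,-0.003,0.037],[0.006,-0.003,0.037],[0.012,-0.003,0.037],[0.018,-0.003,0.037],[0.024,-0.003,0.037],[0.03,-0.003,0.037],[0.034,-0.003,0.037]]' --twist '[[0,0,0],[0,0,0],[0,0,0],[0,0,0],[0,0,0],[0,0,0],[0,0,0],[0,0,0],[0,0,0],[0,0,0]]' --claw '[-1,-1,-1,-1,-1,-1,-1,-1,-1,-1]'

```text
time_s: 47.23
position: [573.2, 63.8, 67.6]
ee_rot: [180.0, -0.0, 7.8]
ft_force: [0.2, 0.2, -0.6]
finger_gap: 9.1
grip_force: 58.9
```

Emit:
play_rows --xyz '[[0.004,0,0],[0.007,0,0],[0.009,0,0],[0.011,0,0],[0.012,0,0],[0.013,0,0],[0.013,0,0]]' --twist '[[0,0,0],[0,0,0],[0,0,0],[0,0,0],[0,0,0],[0,0,0],[0,0,0]]' --claw '[-1,-1,-1,-1,-1,-1,-1]'

```text
time_s: 47.82
position: [583.5, 65.3, 67.0]
ee_rot: [-180.0, 0.2, 7.8]
ft_force: [-4.5, -0.5, 1.8]
finger_gap: 9.1
grip_force: 59.4
```

```bash
python3 - <<'E'
from h import *
o=arm.get_obs();print(o["position"],o["ft_force"]);d=o["position"][:2]-S[1];print("along",d@BX+43,"lat",d@BL)
E
```

```text
[583.47275089  65.28638263  67.02280189] [-4.46121382 -0.49871948  1.79197328]
along 1.4914086220828153 lat 0.01268425369717951
```

Emit:
play_rows --xyz '[[0.002,0,0],[0.004,0,0],[0.004,0,0]]' --twist '[[0,0,0],[0,0,0],[0,0,0]]' --claw '[-1,-1,-1]'

```text
time_s: 48.07
position: [583.9, 65.4, 66.2]
ee_rot: [-180.0, 0.6, 7.8]
ft_force: [-14.3, -2.1, 7.4]
finger_gap: 9.2
grip_force: 60.1
```

Emit:
play_rows --xyz '[[-0.003,0,0.001],[-0.003,0,0.001],[-0.003,0,0.001],[-0.003,0,0.001],[-0.003,0,0.001],[-0.003,0,-0.01],[-0.003,0,-0.04],[-0.003,0,-0.08],[-0.003,0,-0.115],[-0.003,0,-0.15]]' --twist '[[0,0,0],[0,0,0],[0,0,0],[0,0,0],[0,0,0],[0,0,0],[0,0,0],[0,0,0],[0,0,0],[0,0,0]]' --claw '[-1,-0.3,-0.3,-0.3,-0.3,-0.3,-0.3,-0.3,-0.3,0.3]'

```text
time_s: 48.9
position: [585.9, 65.5, 220.0]
ee_rot: [180.0, -0.1, 7.8]
ft_force: [1.0, -0.5, 0.6]
finger_gap: 40.8
grip_force: 0.0
```

Emit:
play_rows --xyz '[[-0.01,-0.03,-0.02],[-0.02,-0.06,-0.04],[-0.03,-0.09,-0.06],[-0.03,-0.12,-0.08],[-0.03,-0.14,-0.08],[-0.03,-0.14,-0.08],[-0.03,-0.14,-0.08]]' --twist '[[0,0,0],[0,0,0],[0,0,0],[0,0,0],[0,0,0],[0,0,0],[0,0,0]]' --claw '[0.3,0.3,0.3,0.3,0.3,0.3,0.3]'

```text
time_s: 49.48
position: [536.9, 200.9, 298.2]
ee_rot: [180.0, -0.1, 7.9]
ft_force: [-0.6, -0.8, -1.2]
finger_gap: 55.7
grip_force: 0.0
```

```bash
python3 - <<'E'
from h import *
c,im=snap("wrist","w15");cv2.imwrite("pics/w15c.png",cv2.resize(im[40:330,70:500,::-1],None,fx=1.8,fy=1.8,interpolation=cv2.INTER_CUBIC))
E
```

```text
(no output)
```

View pics/w15c.png

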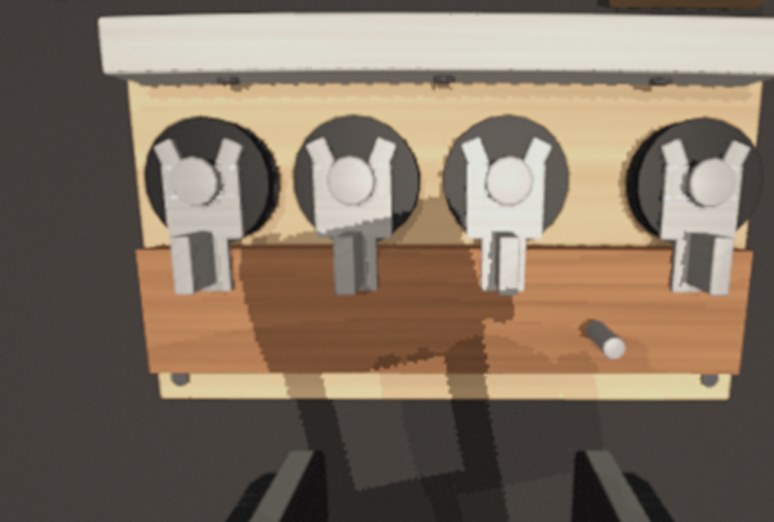

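All four clips are home around the heads at crop (193,182), (350,181), (510,181) and (712,182). One last look at the whole bench.

```bash
python3 -c "
from h import *
snap('top','t9')
a=cv2.imread('pics/t9.png');cv2.imwrite('pics/t9c.png',a[100:400,120:560])"
```

```text
(no output)
```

View pics/t9c.png

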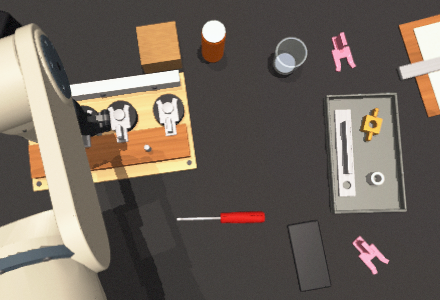

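The tray holds the bracket, nut and spacer at crop (345,150), (372,123) and (377,178). The bystanders are where they were, and the bench has no white clips left on it.

```bash
python3 -c "
from rig import arm
print(arm.sign_off())"
```

```text
the job is handed in; nothing more can be done
None
```

The job is done and handed in at about 50 s: the nut, spacer and bracket (flat, rib up) came off in that order and are in the tray. All four white clips are pushed home on the four shafts and released, and the bystanders I could see in the last picture, with both pink look-alikes, were unmoved (the arm hid the tape roll).

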